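# Gauge the depth of a blind coil former

## Task

Measure the copper tube's blind bore: lay the depth rod from its wooden rest on the gauge's two V-blocks, plain nose towards the bore and at its mouth, let go, then push its red end until the rod bottoms in the bore. Slide the yellow cursor until its pointer is level with the rod's outer (red) end face, then press the green log button fully down and release it, leaving rod and cursor as they are. Leave the other things on the bench alone.

Things in the scene. Friction and masses are not known exactly. Their poses are not given: they have to be found in the camera images.
- gauge: fixed bench gauge, grey base 135 x 345 x 16 mm (its x -37 to +97 mm, its y -175 to +170 mm); origin on the underside, z up. The bore axis runs along its y at x = 0, z = 55 mm. Copper tube (outside 40 mm, bore 23 mm across) from its mouth at y = +30 to y = +160 mm, in clamps 56 mm wide and 80 mm high from y = +44 mm on
- vee_mid (a point): point on the bore axis midway between the two steel V-blocks (gauge x 0, y -77.5 mm, z 55 mm); axes as the gauge. The 20 mm long blocks are centred 52.5 mm either side of it along y; their 90-degree grooves carry the rod on the bore axis, edges 49.5 mm above the table and 9 mm either side of the axis. Between them nothing is over 20 mm high within 60 mm of the axis
- bore_mouth (a point): centre of the open end of the bore, facing -y of the gauge; axes as the gauge
- bore_bottom (a point): centre of the blind end inside the tube (out of sight), 55 to 100 mm in from the mouth, different each time; axes as the gauge. It is solid: the rod stops hard on it
- rod: loose aluminium depth rod with a red end, 20 mm across and 180 mm long, 0.11 to 0.22 kg, black rings every 10 mm; origin at its middle on its axis; y runs along the rod to its nose. It starts lying level on the rest
- rod_mid (a point): middle of the rod, on its axis; y runs along the rod towards its nose
- rod_nose (a point): centre of the rod's plain nose end face (reduced to 16 mm across for the last 4 mm); this end goes into the bore
- rod_tail (a point): centre of the rod's red end face, the end to push on
- rest: wooden rod rest, fixed, 56 x 150 x 12 mm (z up, origin under its centre); two black V-blocks at 50 to 70 mm either side of its middle along its y, 49.5 mm high, hold the rod along its y with the rod axis 55 mm above the table; nothing under the middle of the rod above 12 mm
- cursor (a joint): position of the yellow cursor on its rail, m, 0 to 0.17, growing towards -y of the gauge (away from the tube); the rail is at gauge x = 72 mm, its top 26 mm high, beside a white scale with 10 mm marks; moves with about 2 N of friction and stays where it is left. It starts at the tube end
- cursor_grip (a point): on the cursor's upright yellow block, 12 mm below its top; the block is 28 mm (gauge x) by 18 mm (gauge y) and from 32 to 80 mm above the table; it may be pinched across its y or pushed by either y face. Axes as the gauge
- cursor_tip (a point): tip of the cursor's pointer, a 3 mm thick bar that reaches from the block towards the rod and ends 15 mm from the rod axis, 60 mm above the table; mid-thickness, at the same gauge y as the cursor block's centre; axes as the gauge
- console: fixed grey console with a small display, 85 x 130 x 34 mm, z up; origin under its centre; the button is on it at y = -33 mm
- log_top (a point): centre of the top of the green push button, 34 mm across, on the console
- log (a joint): travel of the button, m: 0 up, 0.007 fully down (about 5 N, springs back)
- reel: bystander: blue reel standing on its flange, 54 mm across, 40 mm high, origin under its centre
- driver: bystander: lying screwdriver with orange handle, 170 mm long
- spacer_pot: bystander: black round pot, 68 mm across, with a cluster of brass spacers, 96 mm high in all, origin under its centre
- meter: bystander: black hand meter lying on its back, 130 x 75 x 35 mm, origin under its centre
Things that resemble listed ones, but are neither listed nor needed, are in the scene too. What is shaped like the rod but pink or turquoise is not meant. Leave any turquoise look-alike of the console alone.

How it is judged:
On the way, in this order (a step that is already met when the one before it is completed fails the run):
1. the rod lies free on both V-blocks, on the bore axis, nose at the mouth (from 45 mm short of it to 25 mm inside) (y of rod_nose in the frame of bore_mouth between -0.045 and 0.025 m and x of rod_mid in the frame of bore_mouth between -0.004 and 0.004 m and z of rod_mid in the frame of bore_mouth between -0.004 and 0.004 m and angle between the y axis of rod_mid and the y axis of gauge, either way round below 0.06 rad and contact force between the fingers and rod below 0.2 N and linear speed of rod below 0.02 m/s), for 0.2 s.
2. the rod is bottomed in the bore (y of rod_nose in the frame of bore_bottom above -0.003 m and horizontal distance between rod_nose and bore_bottom below 0.006 m and angle between the y axis of rod_mid and the y axis of gauge, either way round below 0.09 rad), for 0.2 s.
3. the cursor's pointer is level with the rod's outer end, the rod still bottomed (all of step 2 and y of rod_tail in the frame of cursor_tip between -0.004 and 0.004 m), for 0.2 s.
4. the log button is pressed fully down with the reading set (all of step 3 and value of joint log above 0.005 m), for 0.05 s.
At the end, for the whole second after the job is handed in: The rod's nose is within 3 mm of the bore's blind end, in line with the bore (6 mm, 0.09 rad), the cursor's pointer is within 4 mm of the rod's outer end face along the gauge, the button is up again, and all is at rest (all of step 3 and value of joint log below 0.002 m and linear speed of rod below 0.02 m/s and velocity of joint cursor between -0.01 and 0.01 m/s); the robot touches nothing.
It fails at once if the reel is moved by more than 30 mm (distance of reel from where it was at the start of the episode above 0.03 m).
It fails at once if the driver is moved by more than 40 mm (distance of driver from where it was at the start of the episode above 0.04 m).
It fails at once if the spacer_pot is moved by more than 30 mm (distance of spacer_pot from where it was at the start of the episode above 0.03 m).
It fails at once if the meter is moved by more than 30 mm (distance of meter from where it was at the start of the episode above 0.03 m).
It also fails if it takes over 66 s, if anything falls off the work surface, if the arm or the gripper's body presses on something with over 40 N, if the wrist force passes 120 N, or if a joint passes its speed limit or range.

## Robot

A 7-joint arm with a two-finger parallel gripper is mounted at the origin on the work surface. World frame = base frame: x ahead of the robot, y to its left, z up, the work surface at z = 0. Lengths are in m, angles in rad, forces in N, time in s.
With the tool pointing down it reaches from about 0.425 to 0.875 m from the base axis. Payload 4.7 kg.
Tool frame: the origin (TCP) lies on the centre line of the jaws, within the pads' length; the fingertips stand 8 mm ahead of it and the grasp point (between the pads) lies 11 mm behind it; z points along the fingers, y is the direction in which the jaws open and shut (so a half turn about z gives the same grasp; the last joint's range is limited). The gripper opens to 87 mm and grips with 3 to 60 N. Pads are 19 mm wide; open, the fingers measure 117 mm over their backs; the gripper's body (75 mm by 190 mm) begins 51 mm behind the grasp point.
Start: joints at [1.316, 0.321, -0.07, 1.45, 0.023, 1.371, -0.057], TCP at [0.173, -0.627, 0.231] pointing down, gripper open.
Joint ranges: [-2.86, 2.86], [-0.3, 2.09], [-1.38, 1.24], [0.06, 2.45], [-1.56, 4.7], [0.09, 2.05], [-2.69, 2.69]. Speed limits (rad/s): [2.57, 2.57, 3.14, 3.14, 3.14, 3.14, 3.14].

## Interface

Orientations are given as a rotation vector (axis times angle).
In Python, from bench import status, optics, order gives the robot as it stands.
- The arm moves only by the tool step_arm, never from a script. Its argument "rows" is a list of rows, each a list of 3 entries, a list of its own where there are three numbers: the turn, a rotation vector about the tool's x, y, z in degrees, then the shift along the tool's x, y, z in mm, then the finger opening in mm, from 0 to 87. A call has 1 to 12 rows; each row shifts and turns the pose as measured when the row begins, along the tool's axes as they then stand; what a row does not reach is not made up. A row lasts 1/12 s, in which the tool goes at most 41.7 mm and 7.16 degrees, less where a joint would pass 70% of its speed; a pose out of reach is approached as far as the arm can. A call is refused whole if a number of a shift passes 41.7 or a number of a turn 7.16, either way. A call with a gripper value outside its range is refused whole. The fingers move at their own pace and stop on an object; "grip_force" is the grip in N (left out, the last holds). Time passes only in rows, so rows that do not move let the fingers close. It gives the time, the measured TCP pose, the force and the opening at its end, in the units of the state.
- status.get_state(): the state, without advancing time (a new reading comes with each control period).
- optics.get_image(name): name is "scene" or "top" or "wrist"; returns a dict with "frame" (420x560x3 uint8, red, green, blue), "range_z" (420x560 float32, m along the optical axis (not along the pixel's ray), 0 where there is no reading), "K" (3x3 intrinsics, pixels), "k1" (the pictures are not rectified: a ray, as slopes to the right and down, at radius r is drawn at 1 + k1 r^2 times it, then the intrinsics apply), "R" (3x3) and "t" (3): a world point X has camera coordinates R X + t. Camera axes: x right, y down, z forward; pixel columns grow to the right and rows downward; lengths in m; the calibration is good to about 2 mm. A picture is of the moment at which its call begins.
- order.close_job(): hands the job in, once; it reports no verdict.
The state is a dict: "time": time; "joint_positions": joint angles; "qd": joint speeds; "joint_torque": joint torques, N m; "position": TCP position; "tool_rot": TCP orientation; "ft_force": force on the tool from outside, world axes, zero at the start; "torque": the same for the moment, N m; "grip_width": opening from 0.0 (shut) to 1.0 (fully open).
Only numpy, scipy, OpenCV 4.12 (cv2) and the standard library are available. Lean on these libraries where they do the work, as an engineer would, in place of code of your own. Each camera call takes 0.05 s, during which the arm holds its last target.

## Working session

There is one attempt and no reset: what is moved stays moved. The work goes in short steps, Python scripts to look and compute and a tool call to move; the robot and the scene stay as the last step left them, time stands still between calls to the robot, and variables do not carry over. Pictures are saved under pics/ and viewed, and the job is handed in when it is done.

Besides the shell and the picture viewer there is one more tool, called after "Request:" as a command line: name --argument value ..., lists and objects as JSON in quotes. step_arm: Moves the arm, as the interface text tells. Its arguments: {"type":"object","properties":{"rows":{"type":"array"},"grip_force":{"type":"number"}},"required":["rows"]}

```bash
mkdir -p pics; ls
cat > h.py <<'E'
import numpy as np, cv2
from bench import status, optics, order
def cap(n):
    d=optics.get_image(n); np.savez(''+n+'.npz',**{k:np.array(v) for k,v in d.items()}); return d
def load(n): return dict(np.load(''+n+'.npz'))
def ray(d,u,v):
    K=d['K']; x=(u-K[0,2])/K[0,0]; y=(v-K[1,2])/K[1,1]; k=float(d['k1'])
    rd=np.hypot(x,y); r=rd
    for _ in range(30): r=rd/(1+k*r*r)
    s=r/rd if rd>1e-9 else 1
    return np.array([x*s,y*s,1.])
def onplane(d,u,v,z):
    R,t=d['R'],d['t']; c=-R.T@t; w=R.T@ray(d,u,v); return c+w*(z-c[2])/w[2]
def depthpt(d,u,v):
    z=d['range_z'][int(round(v)),int(round(u))]; return d['R'].T@(ray(d,u,v)*z-d['t'])
def proj(d,X):
    p=d['R']@np.array(X,float)+d['t']; x,y=p[:2]/p[2]; f=1+float(d['k1'])*(x*x+y*y); K=d['K']
    return K[0,0]*x*f+K[0,2],K[1,1]*y*f+K[1,2]
def save(d,name,crop=None,s=1):
    im=d['frame'][:,:,::-1]
    if crop: im=im[crop[1]:crop[3],crop[0]:crop[2]]
    cv2.imwrite('pics/'+name,cv2.resize(im,None,fx=s,fy=s,interpolation=cv2.INTER_CUBIC))
E
python3 - <<'E'
from h import *
for n in ['scene','top','wrist']:
    d=cap(n); save(d,n+'0.png'); print(n,-d['R'].T@d['t'],d['R'][2],d['k1'],d['K'][0,0])
print(status.get_state())
E
```

```text
pics
scene [0.93043878 0.58938914 1.23671983] [-0.29439283 -0.43858963 -0.8491007 ] 0.028622932510160713 452.3912723251752
top [ 0.36920589 -0.03349351  1.79763773] [ 8.70117956e-02  1.31537356e-04 -9.96207273e-01] -0.14124741129582757 498.6671322176659
wrist [ 0.25196919 -0.60521736  0.38409227] [-0.2863315  -0.07860755 -0.95490058] -0.03083717436753253 375.8776631359444
{'time': 0.15, 'joint_positions': array([ 1.31609164,  0.32165446, -0.0700954 ,  1.45137094,  0.02260601,
        1.37082755, -0.0569338 ]), 'qd': array([ 0.00119483, -0.00113633,  0.00053368, -0.00476242,  0.00010762,
       -0.00040365, -0.00015566]), 'joint_torque': array([ 6.18531249e-04, -4.91793537e+01, -4.04399335e-01, -3.12876356e+01,
       -6.39261492e-02,  4.05391830e-02,  1.08577433e-04]), 'position': array([ 0.17247857, -0.62627713,  0.22972369]), 'tool_rot': array([-3.11182761e+00, -4.20775743e-01,  4.48338919e-04]), 'ft_force': array([ 0.39867415, -0.42441311,  0.16556115]), 'torque': array([ 0.01532792,  0.0062462 , -0.03573554]), 'grip_width': 1.000553014239294}
```

View pics/scene0.png

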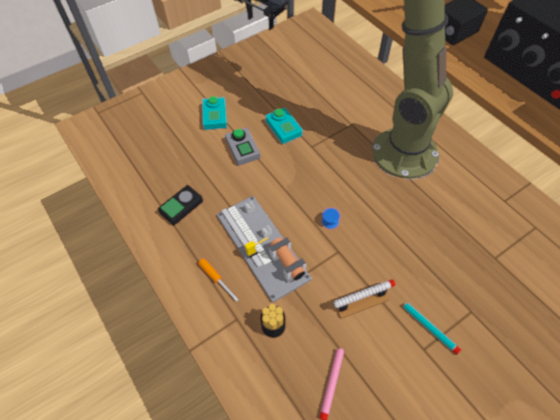

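View pics/top0.png

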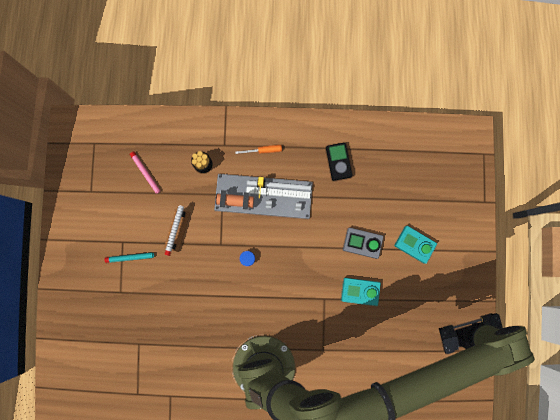

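View pics/wrist0.png

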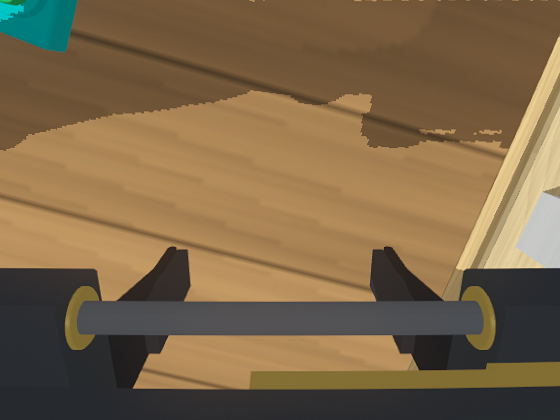

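The scene picture shows the silver ringed rod on its rest at (363,295) with the red end at (391,284), the gauge at (263,250), and the console at (242,145). In the top view they sit at (175,230), (265,195) and (363,241).

Could be taken for the wanted thing (top view pixels):
- **Rod:** silver (175,230), pink (145,172), turquoise (130,258). I choose the silver one.
- **Console:** grey (363,241), turquoise (417,243), turquoise (362,290). I choose the grey one.

Next, close crops to check the choice.

Run:
```python
from h import *
d=load('top'); save(d,'topc.png',(95,125,395,310),2.6)
s=load('scene'); save(s,'scenec.png',(190,90,450,350),2.3)
for n in ['top','scene']:
    d=load(n); hsv=cv2.cvtColor(d['frame'],cv2.COLOR_RGB2HSV)
    for nm,lo,hi in [('red',(0,170,90),(6,255,255)),('red2',(174,170,90),(180,255,255)),('yellow',(22,150,100),(33,255,255)),('green',(50,150,60),(75,255,255)),('copper',(6,120,80),(14,255,255))]:
        m=cv2.inRange(hsv,lo,hi); k,l,st,c=cv2.connectedComponentsWithStats(m)
        for i in range(1,k):
            if st[i,4]>=8: print(n,nm,c[i].round(1),st[i,2:],depthpt(d,*c[i]).round(4))
```

```text
top red [131.9 153.8] [ 7  6 22] [0.7539 0.5043 0.017 ]
top red [167.1 252.9] [ 6  5 22] [0.3942 0.3437 0.07  ]
top red [106.1 259.6] [ 5  6 23] [0.3635 0.5778 0.0206]
top yellow [260.3 181.5] [ 6 11 52] [0.6515 0.0258 0.0815]
top green [373.3 244.4] [10 10 75] [ 0.444  -0.377   0.0515]
top green [425.6 248.4] [10 10 70] [ 0.434  -0.5632  0.0588]
top green [371.2 292.9] [ 9  9 71] [ 0.274  -0.3724  0.0509]
top copper [222.9 238.1] [  497   369 96621] [ 0.455   0.1582 -0.0047]
top copper [217.8 198.5] [ 5 10 39] [0.589  0.1729 0.0712]
top copper [233.7 200.1] [ 18  12 186] [0.5857 0.1176 0.0662]
top copper [250.3 201.8] [ 6 11 50] [0.58   0.0587 0.0759]
top copper [178.7 228.7] [ 9 27 65] [0.4834 0.3182 0.01  ]
top copper [549.2 252.6] [ 18  50 553] [ 0.4473 -1.3609 -0.5095]
top copper [557.  229.4] [ 5  6 15] [ 0.5593 -1.393  -0.4892]
top copper [177.6 247.1] [4 5 9] [0.417  0.3197 0.0093]
top copper [ 40.2 259.5] [4 4 8] [0.3543 0.8368 0.007 ]
top copper [484.9 278.4] [14  6 25] [ 0.3305 -0.8069  0.0033]
top copper [479.7 291.9] [ 6  6 15] [ 2.806e-01 -7.885e-01  2.000e-04]
top copp
[... 19086 characters left out ...]
01 -1.000e-04]
scene copper [292.4 401.7] [ 7  6 14] [0.7964 0.4348 0.007 ]
scene copper [494.5 402. ] [10  9 25] [0.3787 0.7252 0.001 ]
scene copper [299.7 407.6] [13 14 45] [0.7886 0.4559 0.0011]
scene copper [501.  404.3] [ 5  5 13] [0.3699 0.7379 0.0015]
scene copper [308.  415.7] [16 11 51] [ 7.827e-01  4.827e-01 -6.000e-04]
scene copper [359.1 411.4] [ 7  7 14] [0.672  0.5486 0.0019]
scene copper [403.4 410.6] [4 7 8] [0.5799 0.6103 0.0011]
scene copper [477.3 411.2] [ 7  7 12] [0.43   0.7155 0.0009]
scene copper [545.8 411.7] [5 4 9] [0.2932 0.811  0.0013]
scene copper [328.5 416.8] [ 5  6 13] [0.7424 0.5143 0.0011]
scene copper [390.9 416.1] [5 4 8] [ 6.138e-01  6.019e-01 -4.000e-04]
```

View pics/topc.png

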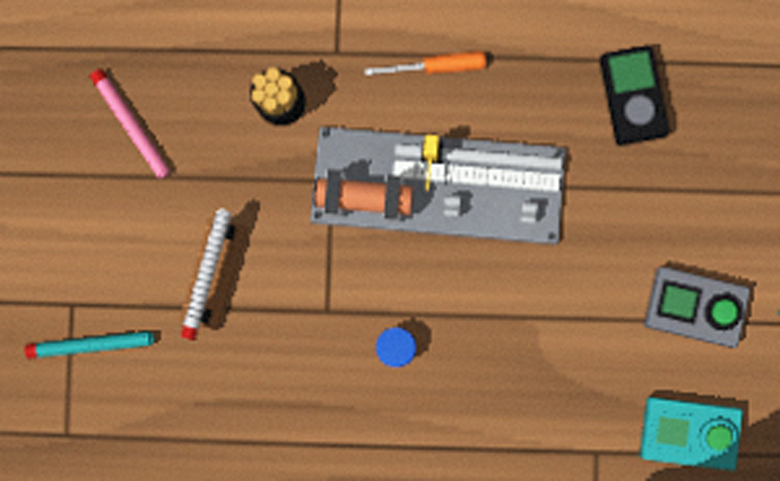

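View pics/scenec.png

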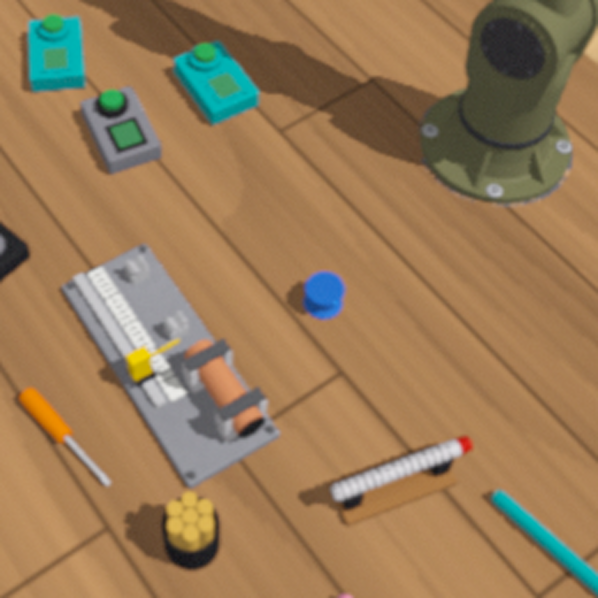

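The crops confirm the choice. The silver rod's red end is at top-crop (190,333) and its nose at (222,212). The grey console's button is at (723,311). The gauge tube points left (+y) and the cursor is at (431,147).

Run:
```python
from h import *
d=load('top')
f=lambda u,v,z:onplane(d,u/2.6+95,v/2.6+125,z)
tail,nose=f(190,336,.06),f(222,210,.06)
print('tail',tail,'nose',nose,np.linalg.norm(tail-nose),'yaw',np.degrees(np.arctan2(*(nose-tail)[1::-1])))
c=[f(*p,.016) for p in [(320,127),(567,147),(560,243),(312,222)]]
for a in c: print(a.round(4))
print([np.linalg.norm(c[i]-c[i-1]).round(4) for i in range(4)])
u=(c[0]-c[1]+c[3]-c[2]); print('gauge y yaw',np.degrees(np.arctan2(u[1],u[0])))
# red & button scene/top plane rays
s=load('scene')
print('red top/scene z.055',onplane(d,167.1,252.9,.063),onplane(s,392.3,282.5,.063))
print('button',onplane(d,373.3,244.4,.052),onplane(s,238.2,133.2,.052))
from scipy.spatial.transform import Rotation as R
st=status.get_state(); print(R.from_rotvec(st['tool_rot']).as_matrix().round(3))
```

```text
tail [0.38971905 0.34219736 0.06      ] nose [0.56140485 0.30593241 0.06      ] 0.1754741059179679 yaw -11.92718390003822
[0.6863 0.1823 0.016 ]
[ 0.6673 -0.1625  0.016 ]
[ 0.533  -0.1555  0.016 ]
[0.5528 0.1882 0.016 ]
[np.float64(0.1336), np.float64(0.3453), np.float64(0.1345), np.float64(0.3442)]
gauge y yaw 86.77307462011242
red top/scene z.055 [0.39421972 0.34520178 0.063     ] [0.39425881 0.35182475 0.063     ]
button [ 0.44407972 -0.37700612  0.052     ] [ 0.44325252 -0.3714055   0.052     ]
[[ 0.964  0.266 -0.   ]
 [ 0.266 -0.964  0.001]
 [-0.    -0.001 -1.   ]]
```

```bash
cat >> h.py <<'E'
from scipy.spatial.transform import Rotation as Ro
def plan(*targets):
    st=status.get_state(); M=Ro.from_rotvec(st['tool_rot']).as_matrix(); p=st['position']
    print('t',round(st['time'],2),'pos',p.round(4),'yawx',np.degrees(np.arctan2(M[1,0],M[0,0])).round(2),'F',st['ft_force'].round(2),'g',round(st['grip_width']*87,1),'q',st['joint_positions'].round(2))
    for x,y,z,yaw in targets:
        a=np.radians(yaw); T=np.array([[np.cos(a),np.sin(a),0],[np.sin(a),-np.cos(a),0],[0,0,-1.]])
        print(' shift_tool mm',(M.T@(np.array([x,y,z])-p)*1000).round(1),' turn deg',np.degrees(Ro.from_matrix(M.T@T).as_rotvec()).round(2))
        p=np.array([x,y,z]); M=T
E
python3 - <<'E'
from h import *
plan((.45,-.3,.23,15.4),(.52,.05,.23,15.4),(.475,.31,.23,-12),(.475,.325,.2,-12))
E
```

```text
t 0.15 pos [ 0.1725 -0.6263  0.2297] yawx 15.4 F [ 0.4  -0.42  0.17] g 87.0 q [ 1.32  0.32 -0.07  1.45  0.02  1.37 -0.06]
 shift_tool mm [ 354.2 -240.9    0. ]  turn deg [-0.08  0.01  0.  ]
 shift_tool mm [ 160.4 -318.8    0. ]  turn deg [0. 0. 0.]
 shift_tool mm [  25.7 -262.6    0. ]  turn deg [ 0.   0.  27.4]
 shift_tool mm [ -3.1 -14.7  30. ]  turn deg [0. 0. 0.]
```

Request:
step_arm --rows '[[[0,0,0],[29.5,-20,0],87],[[0,0,0],[29.5,-20,0],87],[[0,0,0],[29.5,-20,0],87],[[0,0,0],[29.5,-20,0],87],[[0,0,0],[29.5,-20,0],87],[[0,0,0],[29.5,-20,0],87],[[0,0,0],[29.5,-20,0],87],[[0,0,0],[29.5,-20,0],87],[[0,0,0],[29.5,-20,0],87],[[0,0,0],[29.5,-20,0],87],[[0,0,0],[29.5,-20,0],87],[[0,0,0],[29.5,-20,0],87]]'

```text
time: 1.15
position: [0.4521, -0.2954, 0.223]
tool_rot: [-3.115, -0.387, 0.015]
ft_force: [0.4, -1.0, 0.7]
grip_width: 1.001
```

Run:
```python
from h import *
plan((.55,-.0,.23,15.4),(.475,.29,.23,15.4))
```

```text
t 1.15 pos [ 0.4521 -0.2954  0.223 ] yawx 14.16 F [ 0.44 -0.99  0.68] g 87.1 q [ 0.87  0.12 -0.37  1.72  0.05  1.32 -0.83]
 shift_tool mm [ 167.1 -262.5   -7.3]  turn deg [-0.25  0.51 -1.25]
 shift_tool mm [   4.7 -299.5    0. ]  turn deg [0. 0. 0.]
```

Request:
step_arm --rows '[[[0,0,0],[17,-33,-2],87],[[0,0,0],[17,-33,-2],87],[[0,0,0],[17,-33,-2],87],[[0,0,0],[17,-33,-2],87],[[0,0,0],[17,-33,-2],87],[[0,0,0],[17,-33,-2],87],[[0,0,0],[17,-33,-2],87],[[0,0,0],[17,-33,-2],87],[[0,0,0],[0,0,0],87],[[0,0,0],[0,0,0],87]]'

```text
time: 1.98
position: [0.5224, 0.0192, 0.2383]
tool_rot: [-3.107, -0.41, 0.012]
ft_force: [0.1, -0.1, -0.0]
grip_width: 1.0
```

Run:
```python
from h import *
d=cap('wrist'); save(d,'w1.png')
plan((.475,.29,.23,15.4),(.475,.325,.23,-12))
```

```text
t 2.03 pos [0.5223 0.0203 0.2384] yawx 15.06 F [0.42 1.29 0.94] g 86.6 q [ 0.54  0.09 -0.65  1.73  0.05  1.35 -1.43]
 shift_tool mm [  24.4 -272.6   10.9]  turn deg [-0.56  0.34 -0.34]
 shift_tool mm [  9.3 -33.7   0. ]  turn deg [ 0.   0.  27.4]
```

View pics/w1.png

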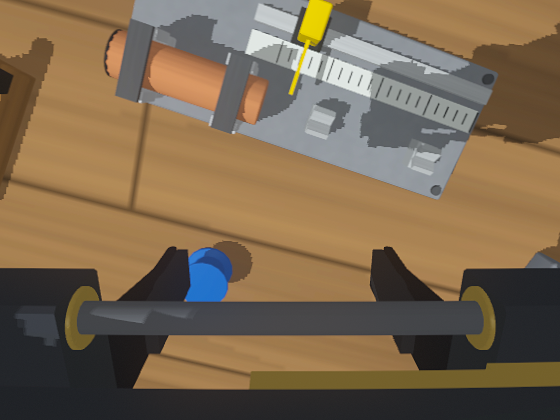

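The wrist view shows the gauge. The tube mouth is at (258,103), the V-blocks at (320,120) and (425,155), the cursor pointer tip at (292,93), and the base corners at about (495,72) and (436,197).

Run:
```python
from h import *
d=load('wrist'); save(d,'w1c.png',(230,0,510,210),2.8)
for n,u,v,z in [('c97',495,72,.016),('c-37',436,198,.016),('v1',320,121,.0495),('v2',425,155,.0495),('tip',292,94,.06)]:
    print(n,onplane(d,u,v,z).round(4),depthpt(d,u,v).round(4))
```

```text
c97 [ 0.6687 -0.1531  0.016 ] [ 0.6686 -0.153   0.0162]
c-37 [ 0.5367 -0.1456  0.016 ] [ 0.5366 -0.1457  0.0157]
v1 [ 0.5824 -0.0014  0.0495] [ 0.582  -0.0022  0.0428]
v2 [ 0.5785 -0.1036  0.0495] [ 0.5781 -0.1057  0.0443]
tip [0.5985 0.0294 0.06  ] [0.5985 0.0294 0.0625]
```

View pics/w1c.png

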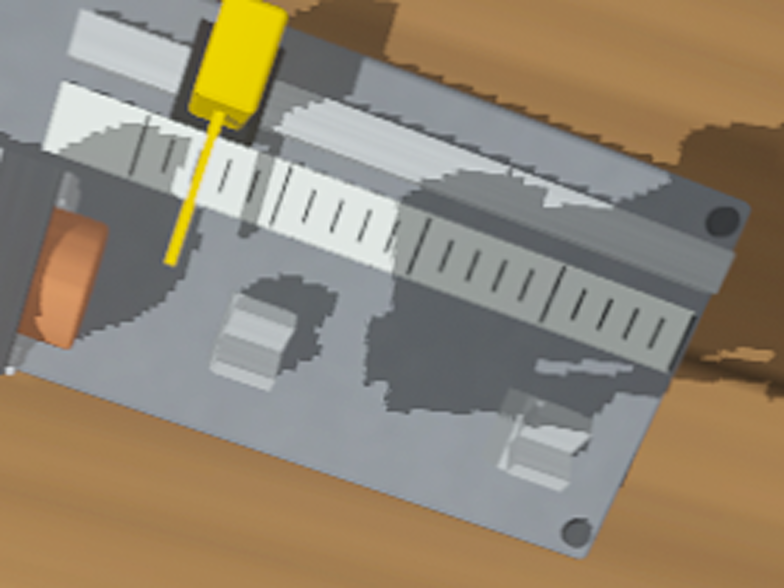

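Request:
step_arm --rows '[[[0,0,0],[3,-34,1],87],[[0,0,0],[3,-34,1],87],[[0,0,0],[3,-34,1],87],[[0,0,0],[3,-34,1],87],[[0,0,0],[3,-34,1],87],[[0,0,0],[3,-34,1],87],[[0,0,0],[3,-30,1],87],[[0,0,7],[0,0,0],87],[[0,0,7],[0,0,0],87],[[0,0,7],[0,0,0],87],[[0,0,6],[0,0,0],87],[[0,0,0],[0,0,0],87]]'

```text
time: 3.03
position: [0.4854, 0.2431, 0.2287]
tool_rot: [-3.115, 0.404, 0.02]
ft_force: [-0.3, 0.0, -0.2]
grip_width: 1.006
```

Run:
```python
from h import *
d=cap('wrist'); save(d,'w2.png')
plan((.475,.325,.23,-12))
```

```text
t 3.08 pos [0.4856 0.2428 0.2286] yawx -14.57 F [0.58 0.61 0.05] g 87.0 q [ 0.2   0.17 -0.78  1.69  0.11  1.34 -2.42]
 shift_tool mm [-30.9 -76.9  -1.1]  turn deg [ 0.07  0.73 -2.57]
```

View pics/w2.png

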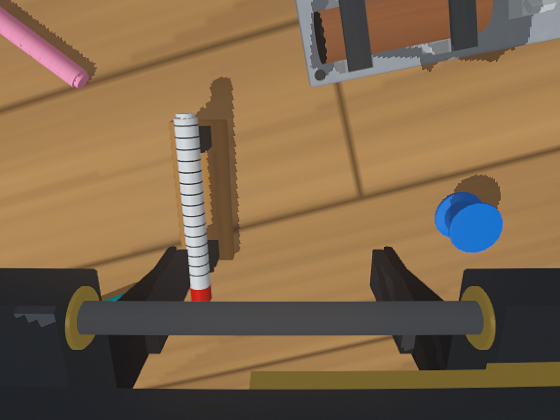

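The wrist view shows the rod upright in the picture, with its nose at about (186,116) and its red end at about (201,295). It lies about 80 mm to the tool's -y side.

Run:
```python
from h import *
d=load('wrist'); hsv=cv2.cvtColor(d['frame'],cv2.COLOR_RGB2HSV)
m=((hsv[:,:,1]<60)&(hsv[:,:,2]>120)|(hsv[:,:,0]<5)&(hsv[:,:,1]>180)); m[:, :165]=0; m[:,225:]=0; m[:105]=0; m[300:]=0
rows=[]
for v in range(118,298):
    u=np.where(m[v])[0]
    if len(u)>5: rows.append((v,u.min(),u.max()+1))
rows=np.array(rows)
pts=[]
for v,a,b in rows[5:-12:4]:
    # axis: midpoint of edge rays at z=.055
    pts.append(((onplane(d,a-.5,v,.055)+onplane(d,b-.5,v,.055))/2))
pts=np.array(pts); c=pts[:,:2].mean(0); _,_,V=np.linalg.svd(pts[:,:2]-c); dr=V[0]*np.sign(V[0][0])
print('yaw',np.degrees(np.arctan2(dr[1],dr[0])),'resid',np.abs((pts[:,:2]-c)@V[1]).max())
print(rows[[0,1,2,-2,-1]])
nose=onplane(d,186,115,.061); 
r=(hsv[:,:,0]<5)&(hsv[:,:,1]>180)&(hsv[:,:,2]>80); v,u=np.where(r); k=(u>180)&(u<220)&(v>270)&(v<310); print('red rows',v[k].min(),v[k].max())
print('nose',nose,'axis nearest',c+dr*((nose[:2]-c)@dr), 'mid by nose',c+dr*((nose[:2]-c)@dr-.09))
b=onplane(d,201,v[k].min(),.065); print('red start',b, 'depth z at centre',depthpt(d,193,200))
```

```text
yaw -13.79328612055877 resid 0.0019425325613850696
[[118 175 198]
 [119 174 197]
 [120 173 198]
 [296 191 211]
 [297 192 211]]
red rows 287 300
nose [0.56224424 0.30301852 0.061     ] axis nearest [0.56297528 0.30599628] mid by nose [0.47557068 0.32745405]
red start [0.40628313 0.34099762 0.065     ] depth z at centre [0.49122609 0.31978498 0.06590839]
```

Request:
step_arm --rows '[[[0,0,0],[-8,-20,7],87],[[0,0,0],[-8,-20,7],87],[[0,0,0],[-8,-20,7],87],[[0,0.7,-0.8],[-6,-19,7],87],[[0,0,0],[0,0,7],87],[[0,0,0],[0,0,0],87]]'

```text
time: 3.58
position: [0.4809, 0.3208, 0.1914]
tool_rot: [3.115, -0.369, 0.002]
ft_force: [0.2, -0.6, -0.4]
grip_width: 0.999
```

Run:
```python
from h import *
d=cap('wrist'); save(d,'w3.png')
plan((.475,.325,.15,-13.8))
```

```text
t 3.63 pos [0.4809 0.3212 0.1922] yawx -13.53 F [0.37 0.98 0.14] g 86.9 q [ 0.05  0.28 -0.81  1.66  0.22  1.29 -2.61]
 shift_tool mm [-6.7 -2.5 42.1]  turn deg [ 0.21 -0.14  0.27]
```

View pics/w3.png

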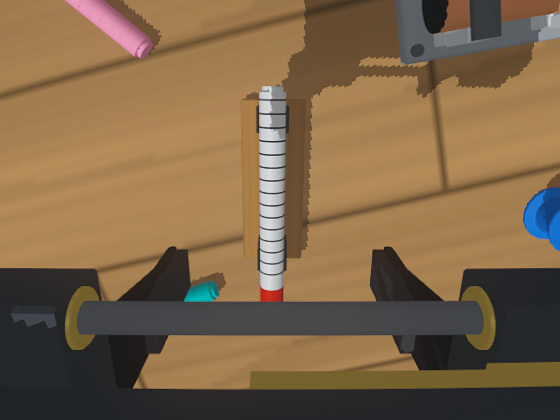

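The rod is now upright at u≈271, between the fingers (centre about 280). Its nose is at v≈87 and the red starts at v≈290.

Run:
```python
from h import *
d=load('wrist'); g=d['range_z']
pts=[]
for v in range(95,285,5):
    # points within z>.05 across row => rod
    P=[(u,depthpt(d,u,v)) for u in range(250,295)]
    q=[p for u,p in P if p[2]>.053]
    if len(q)>8:
        zmax=max(p[2] for p in q); q=np.array(q); pts.append(np.r_[ (q[:,:2].min(0)+q[:,:2].max(0))/2, zmax])
pts=np.array(pts); c=pts[:,:2].mean(0); U,S,V=np.linalg.svd(pts[:,:2]-c); dr=V[0]*np.sign(V[0][0])
print('yaw',np.degrees(np.arctan2(dr[1],dr[0])),'resid',np.abs((pts[:,:2]-c)@V[1]).max(),'ztop',pts[:,2].mean())
nose=onplane(d,271,88,.063); s=(nose[:2]-c)@dr; mid=c+dr*(s-.09); print('nose',nose,c+dr*s,'mid',mid)
print('at u271 depth', depthpt(d,271,150),depthpt(d,271,250))
red=onplane(d,271,289.5,.065); print('red start from nose',s-(red[:2]-c)@dr)
plan((mid[0],mid[1],.15,np.degrees(np.arctan2(dr[1],dr[0]))))
```

```text
yaw -14.011407287015455 resid 0.0019443368075641226 ztop 0.10298067206934494
nose [0.56265653 0.30626885 0.063     ] [0.56258633 0.30598752] mid [0.47526405 0.32777788]
at u271 depth [0.51935331 0.31691433 0.06494389] [0.44088049 0.33626764 0.06643783]
red start from nose 0.16228338437563278
t 3.63 pos [0.4809 0.3212 0.1922] yawx -13.53 F [0.37 0.98 0.14] g 86.9 q [ 0.05  0.28 -0.81  1.66  0.22  1.29 -2.61]
 shift_tool mm [-7.1 -5.2 42.1]  turn deg [ 0.21 -0.14  0.48]
```

Request:
step_arm --rows '[[[0,0,0],[-4,-3,20],87],[[0,0,0],[-3,-2,20],87],[[0,0,0],[0,0,25],87],[[0,0,0],[0,0,15],87],[[0,0,0],[0,0,0],87]]'

```text
time: 4.05
position: [0.4814, 0.3212, 0.1129]
tool_rot: [3.115, -0.376, 0.014]
ft_force: [-0.4, -1.8, 0.2]
grip_width: 1.0
```

Run:
```python
from h import *
d=cap('wrist'); save(d,'w4.png')
plan((.475,.3277,.044,-14.))
```

```text
t 4.1 pos [0.4821 0.3212 0.1141] yawx -13.81 F [ 0.15 -0.13  0.85] g 86.7 q [-0.    0.34 -0.75  1.75  0.27  1.14 -2.65]
 shift_tool mm [-9.2 -4.8 70. ]  turn deg [ 0.13 -0.59  0.18]
```

View pics/w4.png

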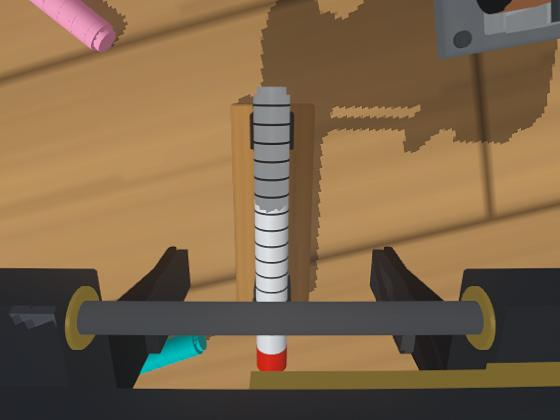

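Request:
step_arm --rows '[[[0,0,0],[-9,-5,0],87],[[0,0,0],[0,0,0],87]]'

```text
time: 4.27
position: [0.4765, 0.3267, 0.1161]
tool_rot: [3.115, -0.381, 0.018]
ft_force: [-0.3, 0.7, 1.0]
grip_width: 1.0
```

Run:
```python
from h import *
d=cap('wrist'); save(d,'w4.png')
plan((.475,.3277,.044,-14.))
```

```text
t 4.32 pos [0.4782 0.3257 0.1164] yawx -14.04 F [ 0.71  0.53 -0.5 ] g 87.2 q [-0.03  0.33 -0.73  1.76  0.26  1.14 -2.66]
 shift_tool mm [-4.6 -1.3 72.4]  turn deg [ 0.09 -0.8  -0.04]
```

Request:
step_arm --rows '[[[0,-0.5,0],[-4,-2,15],87],[[0,0,0],[-2,-1,20],87],[[0,0,0],[-1,0,20],87],[[0,0,0],[0,0,13],87],[[0,0,0],[0,0,0],87]]'

```text
time: 4.73
position: [0.4785, 0.3293, 0.0488]
tool_rot: [-3.115, 0.39, -0.02]
ft_force: [-1.3, 0.7, -0.9]
grip_width: 0.995
```

Run:
```python
from h import *
d=cap('wrist'); save(d,'w5.png')
plan((.475,.3277,.044,-14.))
```

```text
t 4.78 pos [0.4789 0.3297 0.0498] yawx -14.29 F [-0.55 -0.24 -0.1 ] g 87.0 q [-0.14  0.39 -0.61  1.81  0.27  1.01 -2.68]
 shift_tool mm [-3.3  2.9  5.7]  turn deg [-0.27 -0.76 -0.29]
```

View pics/w5.png

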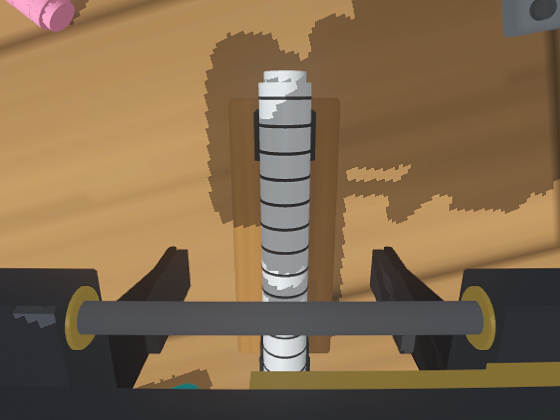

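Request:
step_arm --rows '[[[0,0,0],[-2,2,5],87],[[0,0,0],[0,0,1],87],[[0,0,0],[0,0,0],60],[[0,0,0],[0,0,0],40],[[0,0,0],[0,0,0],25],[[0,0,0],[0,0,0],12],[[0,0,0],[0,0,0],12],[[0,0,0],[0,0,0],12],[[0,0,0],[0,0,0],12],[[0,0,0],[0,0,0],12]]' --grip_force 22

```text
time: 5.62
position: [0.4797, 0.3297, 0.0479]
tool_rot: [-3.109, 0.391, -0.031]
ft_force: [0.2, -0.3, 0.3]
grip_width: 0.481
```

Run:
```python
from h import *
plan((.475,.3277,.044,-14.))
```

```text
t 5.62 pos [0.4797 0.3297 0.0479] yawx -14.35 F [ 0.16 -0.35  0.33] g 41.8 q [-0.14  0.39 -0.6   1.82  0.27  0.99 -2.68]
 shift_tool mm [-4.1  3.1  3.8]  turn deg [-0.61 -1.06 -0.34]
```

Request:
step_arm --rows '[[[0,0,0],[-2,2,4],42],[[0,0,0],[0,0,2],12],[[0,0,0],[0,0,0],12],[[0,0,0],[0,0,0],12],[[0,0,0],[0,0,0],12],[[0,0,0],[0,0,0],12],[[0,0,0],[0,0,0],12],[[0,0,0],[0,0,0],12]]'

```text
time: 6.28
position: [0.4767, 0.3279, 0.0408]
tool_rot: [-3.109, 0.391, -0.03]
ft_force: [-0.1, -0.6, -0.7]
grip_width: 0.221
```

Run:
```python
from h import *
d=cap('wrist'); save(d,'w6.png')
plan((.475,.3277,.044,-14.))
```

```text
t 6.33 pos [0.4767 0.3279 0.0408] yawx -14.33 F [-0.89 -0.33  0.7 ] g 19.0 q [-0.15  0.39 -0.59  1.83  0.27  0.98 -2.68]
 shift_tool mm [-1.5  0.6 -3.2]  turn deg [-0.56 -1.02 -0.32]
```

View pics/w6.png

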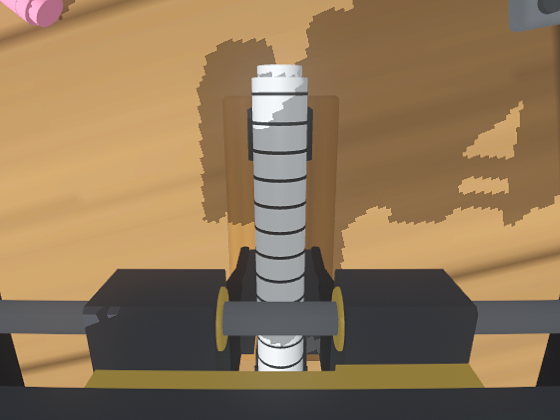

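```bash
cat >> h.py <<'E'
def M_():
    st=status.get_state(); return Ro.from_rotvec(st['tool_rot']).as_matrix(), st['position']
E
python3 - <<'E'
from h import *
M,p=M_(); a=np.radians(-13.95); dr=np.array([np.cos(a),np.sin(a),0])
dt=M.T@dr; mt=M.T@(np.array([.4752,.3277,.055])-p); mt[1]=0
print(dt,mt); np.savez('grasp.npz',dt=dt,mt=mt)
E
```

```text
[ 0.99981919 -0.00645296  0.01788679] [-0.00114029  0.         -0.0142168 ]
```

Request:
step_arm --rows '[[[0,0,0],[0,0,-10],12],[[0,0,0],[0,0,-20],12],[[0,0,0],[0,0,-25],12],[[0,0,0],[0,0,-25],12],[[0,0,0],[0,0,-25],12],[[0,0,0],[0,0,-20],12],[[0,0,0],[0,0,0],12]]'

```text
time: 6.92
position: [0.471, 0.3258, 0.1705]
tool_rot: [-3.114, 0.389, -0.018]
ft_force: [0.9, 0.9, -1.6]
grip_width: 0.217
```

Run:
```python
from h import *
d=cap('wrist'); save(d,'w7.png'); s=cap('scene'); save(s,'s7.png',(190,90,450,350),2.3)
plan((.52,.20,.16,-14.),(.578,-.05,.16,86.8))
```

```text
t 7.02 pos [0.4695 0.3244 0.1665] yawx -14.25 F [-0.38 -0.56 -2.39] g 18.6 q [-0.1   0.24 -0.63  1.72  0.16  1.22 -2.59]
 shift_tool mm [ 79.5 108.2   7. ]  turn deg [-0.03 -0.41 -0.25]
 shift_tool mm [116.8 228.5   0. ]  turn deg [  -0.    -0.  -100.8]
```

View pics/s7.png

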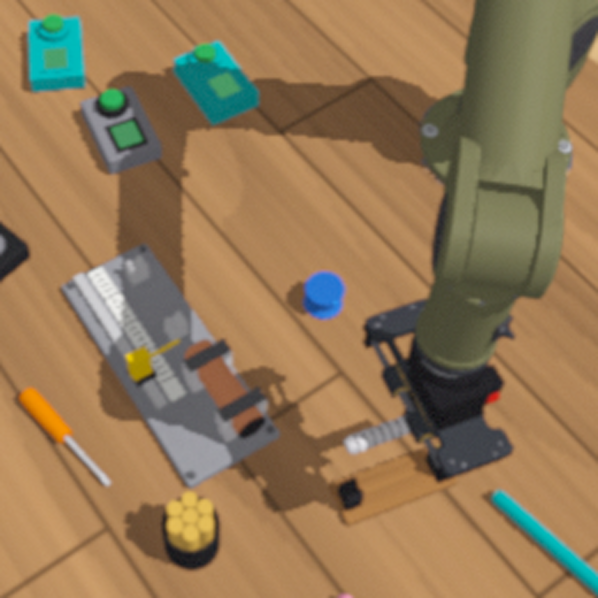

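The scene view shows the rod held level above the rest, with its nose at crop (355,443).

Request:
step_arm --rows '[[[0,0,0],[19,28,-1],12],[[0,0,0],[19,28,-1],12],[[0,0,0],[19,28,0],12],[[0,0,0],[19,28,0],12],[[0,0,0],[19,28,0],12],[[0,0,0],[19,28,0],12],[[0,0,0],[19,28,0],12],[[0,0,-7],[0,0,0],12],[[0,0,-7],[0,0,0],12],[[0,0,-7],[0,0,0],12],[[0,0,-7],[0,0,0],12],[[0,0,-7],[0,0,0],12]]'

```text
time: 8.02
position: [0.5386, 0.0855, 0.1428]
tool_rot: [3.082, 0.604, -0.053]
ft_force: [-0.4, -1.3, -3.4]
grip_width: 0.22
```

Request:
step_arm --rows '[[[0,0,-7],[0,0,0],12],[[0,0,-7],[0,0,0],12],[[0,0,-7],[0,0,0],12],[[0,0,-7],[0,0,0],12],[[0,0,-7],[0,0,0],12],[[0,0,-7],[0,0,0],12],[[0,0,-7],[0,0,0],12],[[0,0,-7],[0,0,0],12],[[0,0,-5],[0,0,0],12],[[0,0,0],[0,0,0],12]]'

```text
time: 8.85
position: [0.5233, 0.0819, 0.1199]
tool_rot: [-2.285, -2.093, 0.09]
ft_force: [-0.2, 0.2, -1.9]
grip_width: 0.219
```

```bash
cat >> h.py <<'E'
def rod():
    M,p=M_(); g=np.load('grasp.npz'); dr=M@g['dt']; return p+M@g['mt'],dr
def rodplan(mid,yaw):
    m,dr=rod(); M,p=M_()
    print('rod mid',m.round(4),'yaw',np.degrees(np.arctan2(dr[1],dr[0])).round(2),'pitch',np.degrees(np.arcsin(dr[2])).round(2),'roll(tool y z)',np.degrees(M[2,1]).round(2))
    print('shift tool mm',(M.T@(np.array(mid)-m)*1000).round(1),'yaw err -> turn z',-(yaw-np.degrees(np.arctan2(dr[1],dr[0]))).round(2))
E
python3 - <<'E'
from h import *
plan((.578,-.05,.16,86.8))
rodplan((.578,-.05,.13),86.8)
E
```

```text
t 8.85 pos [0.5233 0.0819 0.1199] yawx 85.02 F [-0.18  0.19 -1.92] g 19.1 q [ 0.39  0.27 -0.67  1.81  0.17  1.2  -0.43]
 shift_tool mm [-127.2   63.1  -42.7]  turn deg [-4.03  0.78 -1.81]
rod mid [0.5242 0.0809 0.1341] yaw 85.46 pitch -1.84 roll(tool y z) -4.01
shift tool mm [-125.6   65.2    1.4] yaw err -> turn z -1.34
```

Request:
step_arm --rows '[[[-4,1.8,-1.3],[0,0,-12],12],[[0,0,0],[-30,16,-4],12],[[0,0,0],[-30,16,-2],12],[[0,0,0],[-30,16,-2],12],[[0,0,0],[-30,16,-2],12],[[0,0,0],[0,0,0],12],[[0,0,0],[0,0,0],12]]'

```text
time: 9.43
position: [0.5722, -0.0454, 0.1266]
tool_rot: [-2.285, -2.116, -0.001]
ft_force: [0.3, 2.3, -1.8]
grip_width: 0.217
```

Run:
```python
from h import *
d=cap('wrist'); save(d,'w8.png')
rodplan((.578,-.05,.10),86.8)
```

```text
rod mid [ 0.5723 -0.0483  0.1405] yaw 85.93 pitch -0.02 roll(tool y z) -1.12
shift tool mm [-2.   6.7 40.4] yaw err -> turn z -0.87
```

View pics/w8.png

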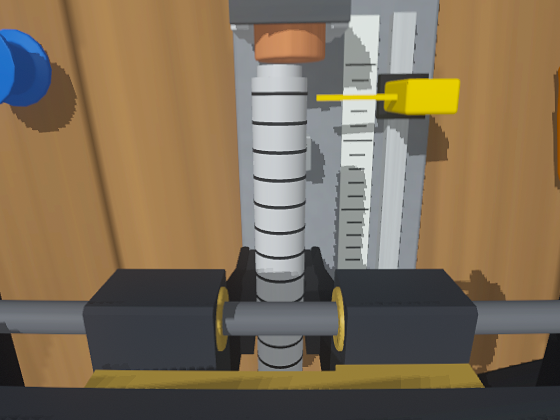

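The wrist view shows the rod held in line with the tube. The tube mouth is at about (290,60), the nose at (279,68), and the pointer tip at (318,98). The rod needs to go several mm towards +x.

Run:
```python
from h import *
d=load('wrist'); hsv=cv2.cvtColor(d['frame'],cv2.COLOR_RGB2HSV)
# copper
for v in range(34,62,6):
    u=np.where((hsv[v,:,0]>3)&(hsv[v,:,0]<14)&(hsv[v,:,1]>110)&(np.arange(560)>245)&(np.arange(560)<335))[0]
    P=np.array([depthpt(d,k,v) for k in u]); P=P[P[:,2]>.05]
    print('cop',v,u.min(),u.max(),P[:,0].min().round(4),P[:,0].max().round(4),'y',P[:,1].mean().round(4),'zmax',P[:,2].max().round(4), 'plane mid',((onplane(d,u.min()-.5,v,.06)+onplane(d,u.max()+.5,v,.06))/2).round(4))
# base left & right edges by depth
for v in (120,200):
    z=np.array([depthpt(d,k,v) for k in range(200,470)]); k=np.where(z[:,2]>.010)[0]; k=k[np.r_[True]*True]
    print('base',v,z[k[0]].round(4),z[k[-1]].round(4),k[0]+200,k[-1]+200, onplane(d,k[0]+199.5,v,.016).round(4),onplane(d,k[-1]+200.5,v,.016).round(4))
print('tip',onplane(d,318,98,.06),depthpt(d,320,98)); 
# rod seen: nose
print('rod nose seen',onplane(d,279,66,.146),[depthpt(d,279,v).round(4) for v in (72,110,200)])
m,dr=rod(); print('nose fk',m+.09*dr)
```

```text
cop 34 255 324 0.5665 0.6041 y 0.0628 zmax 0.2827 plane mid [0.5852 0.0649 0.06  ]
cop 40 255 324 0.5663 0.604 y 0.0603 zmax 0.0761 plane mid [0.585  0.0618 0.06  ]
cop 46 255 324 0.5661 0.6039 y 0.057 zmax 0.2827 plane mid [0.5848 0.0587 0.06  ]
cop 52 255 324 0.5657 0.6038 y 0.0544 zmax 0.0762 plane mid [0.5846 0.0556 0.06  ]
cop 58 256 323 0.566 0.6031 y 0.0521 zmax 0.069 plane mid [0.5844 0.0525 0.06  ]Traceback (most recent call last):
  File "<stdin>", line 10, in <module>
IndexError: boolean index did not match indexed array along axis 0; size of axis is 193 but size of corresponding boolean axis is 1
```

Run:
```python
from h import *
d=load('wrist')
for v in (120,200):
    z=np.array([depthpt(d,k,v) for k in range(200,470)]); k=np.where((z[:,2]>.012)&(z[:,2]<.03))[0]
    print('base',v,k[0]+200,k[-1]+200, onplane(d,k[0]+199.5,v,.016).round(4),onplane(d,k[-1]+200.5,v,.016).round(4))
print('tip',onplane(d,318,98,.06),depthpt(d,320,98)); 
print('rod nose seen',onplane(d,279,66,.146),[depthpt(d,279,v).round(4) for v in (72,110,200)])
m,dr=rod(); print('nose fk',m+.09*dr)
for v in range(46,66,2): print(v,depthpt(d,300,v).round(4),d['frame'][v,300])
```

```text
base 120 236 428 [0.5447 0.0187 0.016 ] [0.6783 0.0089 0.016 ]
base 200 240 421 [ 0.5414 -0.039   0.016 ] [ 0.6749 -0.0486  0.016 ]
tip [0.59909207 0.02975084 0.06      ] [0.6000063  0.02970369 0.06262892]
rod nose seen [0.57944138 0.04257033 0.146     ] [array([0.5793, 0.0404, 0.1493]), array([0.5785, 0.0281, 0.1523]), array([ 0.576 , -0.0036,  0.1514])]
nose fk [0.57863607 0.04150678 0.14050271]
46 [0.59   0.0566 0.074 ] [194 133  89]
48 [0.5899 0.0555 0.076 ] [194 134  90]
50 [0.5898 0.0546 0.0751] [194 133  90]
52 [0.5898 0.0537 0.074 ] [194 132  90]
54 [0.5897 0.0527 0.0744] [188 128  87]
56 [0.5898 0.0519 0.0723] [157 104  72]
58 [0.5908 0.0532 0.0458] [126  84  61]
60 [0.5907 0.0522 0.0448] [130  87  63]
62 [0.5908 0.0514 0.0402] [118  87  71]
64 [0.5917 0.052  0.0163] [92 94 98]
```

Run:
```python
from h import *
rodplan((.5777,-.0535,.075),86.75)
```

```text
rod mid [ 0.5723 -0.0483  0.1405] yaw 85.93 pitch -0.02 roll(tool y z) -1.12
shift tool mm [-5.9  7.1 65.3] yaw err -> turn z -0.82
```

Request:
step_arm --rows '[[[-1.1,0,-0.8],[-6,7,0],12],[[0,0,0],[0,0,18],12],[[0,0,0],[0,0,18],12],[[0,0,0],[0,0,18],12],[[0,0,0],[0,0,6],12],[[0,0,0],[0,0,0],12],[[0,0,0],[0,0,0],12]]'

```text
time: 10.07
position: [0.5781, -0.0477, 0.0622]
tool_rot: [-2.276, -2.15, -0.024]
ft_force: [-0.3, -0.5, -1.4]
grip_width: 0.222
```

Run:
```python
from h import *
d=cap('wrist'); save(d,'w9.png')
rodplan((.5777,-.0535,.057),86.75)
m,dr=rod(); print('nose fk',m+.09*dr)
```

```text
rod mid [ 0.5781 -0.049   0.0767] yaw 87.11 pitch 0.04 roll(tool y z) 0.19
shift tool mm [-4.9 -0.3 19.6] yaw err -> turn z 0.36
nose fk [0.58268483 0.04090277 0.07676973]
```

View pics/w9.png

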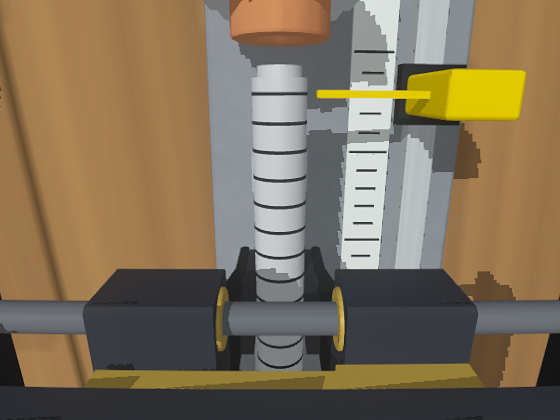

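Rod (u≈279) and tube (u≈280) line up, and the nose is clear of the mouth. I'll lower it.

Request:
step_arm --rows '[[[0,0,0.3],[-4,0,10],12],[[0,0,0],[0,0,6],12],[[0,0,0],[0,0,3],12],[[0,0,0],[0,0,0],12],[[0,0,0],[0,0,0],12]]'

```text
time: 10.53
position: [0.5805, -0.0517, 0.0447]
tool_rot: [-2.286, -2.147, -0.03]
ft_force: [-0.2, 0.5, -0.7]
grip_width: 0.218
```

Run:
```python
from h import *
d=cap('wrist'); save(d,'w10.png'); s=cap('scene'); save(s,'s10.png',(200,180,340,300),5)
rodplan((.5777,-.0535,.055),86.75); print(status.get_state()['ft_force'])
```

```text
rod mid [ 0.5803 -0.0531  0.059 ] yaw 86.79 pitch -0.02 roll(tool y z) 0.52
shift tool mm [-0.6 -2.6  4. ] yaw err -> turn z 0.04
[ 0.63102016 -0.10051371 -1.96499662]
```

View pics/w10.png

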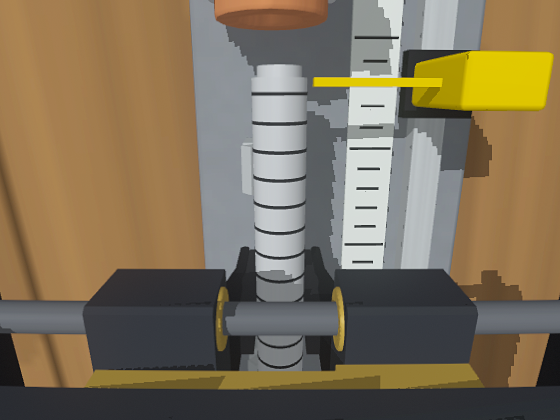

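View pics/s10.png

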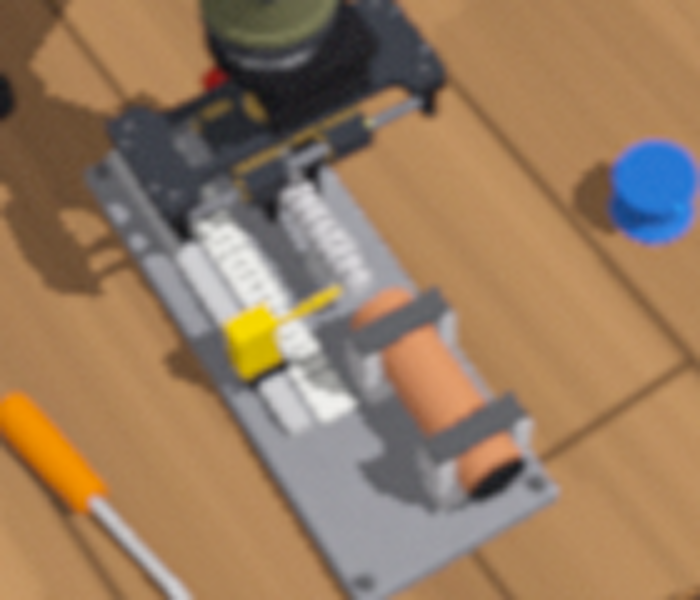

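The rod is still 2.6–3 mm too far +x (tube centre u≈271, rod u≈279). I'll correct that, then lower.

Request:
step_arm --rows '[[[0,0,0],[0,-3,0],12],[[0,0,0],[0,0,0],12],[[0,0,0],[0,0,0],12]]'

```text
time: 10.88
position: [0.5777, -0.0515, 0.0454]
tool_rot: [-2.286, -2.148, -0.031]
ft_force: [0.0, 0.8, -1.8]
grip_width: 0.221
```

Run:
```python
from h import *
d=cap('wrist'); save(d,'w11.png')
rodplan((.5777,-.0535,.055),86.75); print(status.get_state()['ft_force'])
```

```text
rod mid [ 0.5774 -0.0528  0.0596] yaw 86.8 pitch -0.03 roll(tool y z) 0.57
shift tool mm [-0.7  0.3  4.6] yaw err -> turn z 0.05
[-0.98416315  0.13338947 -2.36088633]
```

View pics/w11.png

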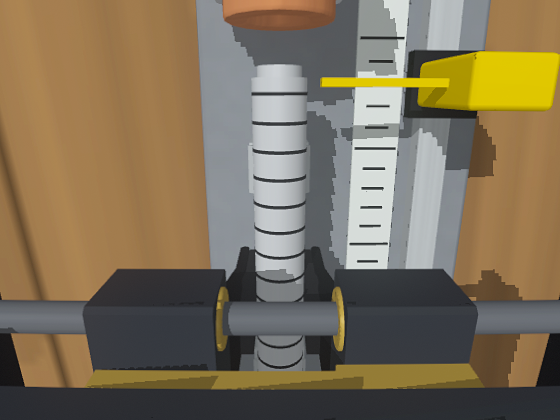

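Now the rod is centred on the V-block, whose edges show evenly at u≈250 and 308, and on the tube (u≈279). I'll lower the last 4.5 mm with force checks.

Request:
step_arm --rows '[[[0,0,0],[0,0,3],12],[[0,0,0],[0,0,1],12],[[0,0,0],[0,0,1],12],[[0,0,0],[0,0,0],12]]'

```text
time: 11.27
position: [0.578, -0.0515, 0.041]
tool_rot: [-2.287, -2.148, -0.031]
ft_force: [-1.7, -0.5, -1.1]
grip_width: 0.217
```

Run:
```python
from h import *
rodplan((.5777,-.0535,.055),86.75); print(status.get_state()['ft_force'])
```

```text
rod mid [ 0.5777 -0.0528  0.0552] yaw 86.79 pitch -0.06 roll(tool y z) 0.6
shift tool mm [-0.7 -0.   0.2] yaw err -> turn z 0.04
[-1.72233309 -0.51374366 -1.13489195]
```

Request:
step_arm --rows '[[[0,0,0],[0,0,0.5],12],[[0,0,0],[0,0,0],30],[[0,0,0],[0,0,0],50],[[0,0,0],[0,0,0],50],[[0,0,0],[0,0,0],50],[[0,0,0],[0,0,0],50],[[0,0,0],[0,0,0],50]]'

```text
time: 11.85
position: [0.5796, -0.0513, 0.0414]
tool_rot: [-2.288, -2.15, -0.034]
ft_force: [0.2, 0.1, -0.7]
grip_width: 0.546
```

Run:
```python
from h import *
d=cap('wrist'); save(d,'w12.png'); print(status.get_state()['ft_force'])
plan()
for v in (72,80,100,130,160,190,220): 
    print(v,depthpt(d,279,v).round(4))
```

```text
[-0.42373082  0.24705616 -0.15781228]
t 11.9 pos [ 0.5796 -0.0514  0.0414] yawx 86.44 F [-0.42  0.25 -0.16] g 48.4 q [ 0.53  0.39 -0.57  1.82  0.23  0.98 -0.19]
72 [0.5847 0.0347 0.0642]
80 [0.5846 0.0321 0.0649]
100 [0.5842 0.0256 0.065 ]
130 [0.5835 0.0157 0.066 ]
160 [0.5829 0.0051 0.0649]
190 [ 0.5822 -0.0057  0.0655]
220 [ 0.5815 -0.0175  0.0647]
```

View pics/w12.png

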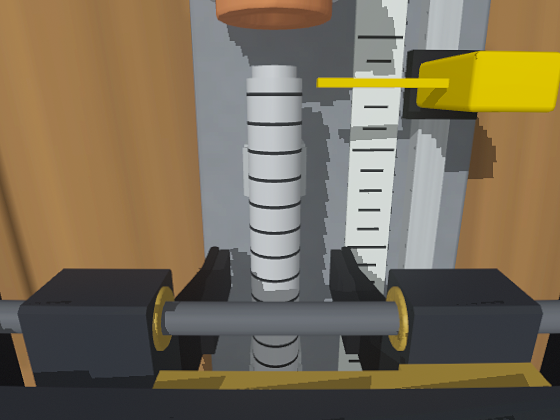

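The rod lies level: its top measures 0.065 m along its whole length, which matches axis 0.055. It sits in the V with the nose about 15 mm short of the mouth. I'll lift off and go behind the red end.

Request:
step_arm --rows '[[[0,0,0],[0,-1,0],60],[[0,0,0],[0,0,-20],60],[[0,0,0],[0,0,-25],50],[[0,0,0],[0,0,-25],20],[[0,0,0],[0,0,-20],0],[[0,0,0],[-30,0,0],0],[[0,0,0],[-30,0,0],0],[[0,0,0],[-30,0,0],0],[[0,0,0],[-30,0,0],0],[[0,0,0],[0,0,0],0],[[0,0,0],[0,0,0],0]]'

```text
time: 12.82
position: [0.5695, -0.1745, 0.1337]
tool_rot: [-2.281, -2.158, -0.035]
ft_force: [0.5, 1.3, -0.1]
grip_width: 0.09
```

Run:
```python
from h import *
d=cap('wrist'); save(d,'w13.png')
plan((.5705,-.182,.061,86.75))
```

```text
t 12.87 pos [ 0.5692 -0.1756  0.1336] yawx 86.78 F [-0.06 -1.31 -0.59] g 4.8 q [ 0.72  0.31 -0.53  1.71  0.15  1.16  0.09]
 shift_tool mm [-7.5  0.6 72.5]  turn deg [ 0.82 -0.9   0.03]
```

View pics/w13.png

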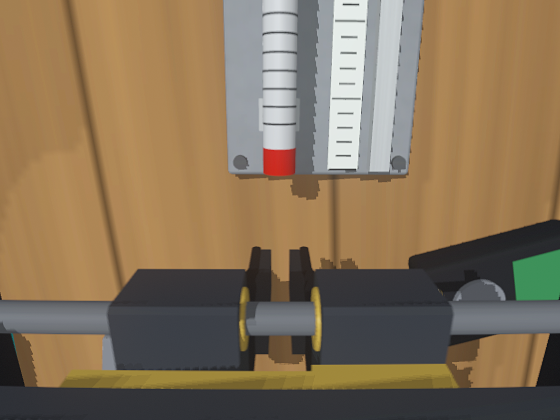

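The wrist view shows the red end at (279,150–174), straight ahead of the closing fingers (u≈279). The meter at lower right is well clear.

Request:
step_arm --rows '[[[0.8,-0.9,0],[-4,0,20],0],[[0,0,0],[-2,0,20],0],[[0,0,0],[0,0,20],0],[[0,0,0],[0,0,11],0],[[0,0,0],[0,0,0],0],[[0,0,0],[0,0,0],0]]'

```text
time: 13.37
position: [0.5712, -0.1757, 0.0615]
tool_rot: [2.275, 2.164, 0.004]
ft_force: [0.4, -1.1, -0.5]
grip_width: 0.0
```

Run:
```python
from h import *
d=cap('wrist'); save(d,'w14.png')
plan((.5705,-.182,.061,86.75))
print(onplane(d,279,np.array(174.),.062))
```

```text
t 13.42 pos [ 0.5712 -0.1757  0.0617] yawx 87.17 F [-0.18  0.02 -0.  ] g 0.7 q [ 0.68  0.39 -0.51  1.76  0.22  1.04  0.04]
 shift_tool mm [-6.4 -0.4  0.7]  turn deg [ 0.17 -0.02  0.42]
[ 0.57360713 -0.1289976   0.062     ]
```

View pics/w14.png

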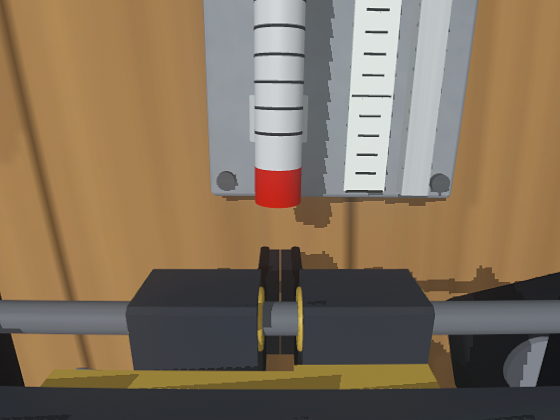

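Request:
step_arm --rows '[[[0,0,0.4],[7,0,0.5],0],[[0,0,0],[7,0,0],0],[[0,0,0],[7,0,0],0],[[0,0,0],[5,0,0],0],[[0,0,0],[5,0,0],0],[[0,0,0],[5,0,0],0],[[0,0,0],[5,0,0],0],[[0,0,0],[5,0,0],0],[[0,0,0],[5,0,0],0]]'

```text
time: 14.17
position: [0.5771, -0.1214, 0.0662]
tool_rot: [2.277, 2.15, 0.006]
ft_force: [-0.1, -1.3, 0.3]
grip_width: 0.006
```

Run:
```python
from h import *
d=cap('wrist'); save(d,'w15.png')
plan((.5755,-.085,.061,86.75))
```

```text
t 14.22 pos [ 0.5772 -0.1197  0.0662] yawx 86.79 F [ 0.35 -0.64 -0.46] g 0.5 q [ 0.61  0.37 -0.54  1.78  0.22  1.04 -0.06]
 shift_tool mm [34.6 -3.7  5.1]  turn deg [0.59 0.18 0.04]
```

View pics/w15.png

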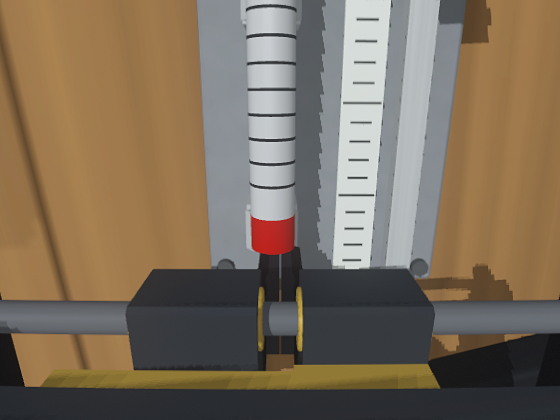

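The red end is at (272,250), touching the fingers. The arm has drifted 4 mm up and 3.5 mm to +x, so I'll correct while pushing.

Request:
step_arm --rows '[[[0.5,0,0],[-3,-3,4],0],[[0,0,0],[0,-1,1],0],[[0,0,0],[4,0,0],0],[[0,0,0],[5,0,0.4],0],[[0,0,0],[5,0,0.4],0],[[0,0,0],[5,0,0.4],0],[[0,0,0],[5,0,0.4],0],[[0,0,0],[5,0,0.4],0]]'

```text
time: 14.88
position: [0.5748, -0.095, 0.0589]
tool_rot: [2.283, 2.15, -0.005]
ft_force: [-0.5, -1.0, 0.5]
grip_width: 0.006
```

Run:
```python
from h import *
plan((.5755,-.085,.061,86.75))
```

```text
t 14.88 pos [ 0.5748 -0.095   0.0589] yawx 86.56 F [-0.53 -0.98  0.46] g 0.5 q [ 0.58  0.37 -0.55  1.8   0.23  1.03 -0.12]
 shift_tool mm [10.   0.1 -2.2]  turn deg [ 0.1   0.36 -0.19]
```

Request:
step_arm --rows '[[[0,0,0],[2,0,-2],0],[[0,0,0],[4,0,0],0],[[0,0,0],[4,0,0],0],[[0,0,0],[4,0,0],0],[[0,0,0],[4,0,0],0]]'

```text
time: 15.3
position: [0.5758, -0.0791, 0.0611]
tool_rot: [2.279, 2.147, -0.013]
ft_force: [-0.3, -14.5, 1.3]
grip_width: 0.002
```

Run:
```python
from h import *
d=cap('wrist'); save(d,'w16.png')
plan((.577,-.0625,.061,86.75))
```

```text
t 15.35 pos [ 0.5758 -0.0792  0.0611] yawx 86.57 F [-0.46 -8.52  0.74] g 0.5 q [ 0.55  0.37 -0.55  1.8   0.24  1.04 -0.15]
 shift_tool mm [16.8  0.2 -0.1]  turn deg [ 0.11  0.79 -0.18]
```

View pics/w16.png

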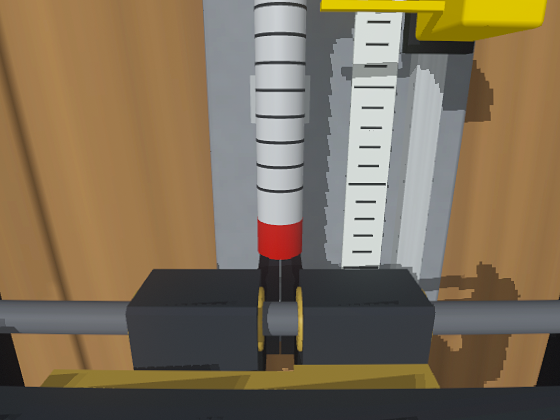

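Request:
step_arm --rows '[[[0,0,0],[4,0,0],0],[[0,0,0],[4,0,0],0],[[0,0,0],[4,0,0],0]]'

```text
time: 15.6
position: [0.5758, -0.0792, 0.0612]
tool_rot: [2.279, 2.131, -0.032]
ft_force: [-0.5, -8.1, 2.2]
grip_width: 0.002
```

Run:
```python
from h import *
plan()
d=cap('wrist'); save(d,'w17.png')
```

```text
t 15.6 pos [ 0.5758 -0.0792  0.0612] yawx 86.15 F [-0.49 -8.05  2.18] g 0.2 q [ 0.54  0.37 -0.55  1.8   0.25  1.04 -0.18]
```

A 10 N push no longer moves it, so the rod is bottomed at about 58 mm depth, which is inside 55–100. I'll back off and lift.

Request:
step_arm --rows '[[[0,0,0],[-6,0,0],0],[[0,0,0],[-10,0,0],0],[[0,0,0],[-10,0,-20],0],[[0,0,0],[-10,0,-30],20],[[0,0,0],[0,0,-30],50],[[0,0,0],[0,0,0],60],[[0,0,0],[0,0,0],60]]'

```text
time: 16.23
position: [0.5711, -0.1115, 0.1426]
tool_rot: [2.284, 2.14, -0.029]
ft_force: [-0.6, -0.0, -0.8]
grip_width: 0.225
```

Run:
```python
from h import *
d=cap('wrist'); save(d,'w18.png'); plan()
s=cap('scene'); save(s,'s18.png',(200,180,340,300),5)
```

```text
t 16.28 pos [ 0.5718 -0.1112  0.143 ] yawx 86.3 F [0.68 0.21 1.21] g 23.3 q [ 0.61  0.28 -0.56  1.72  0.18  1.19 -0.06]
```

View pics/w18.png

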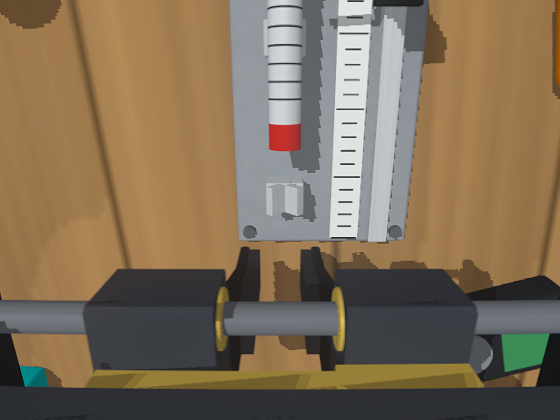

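View pics/s18.png

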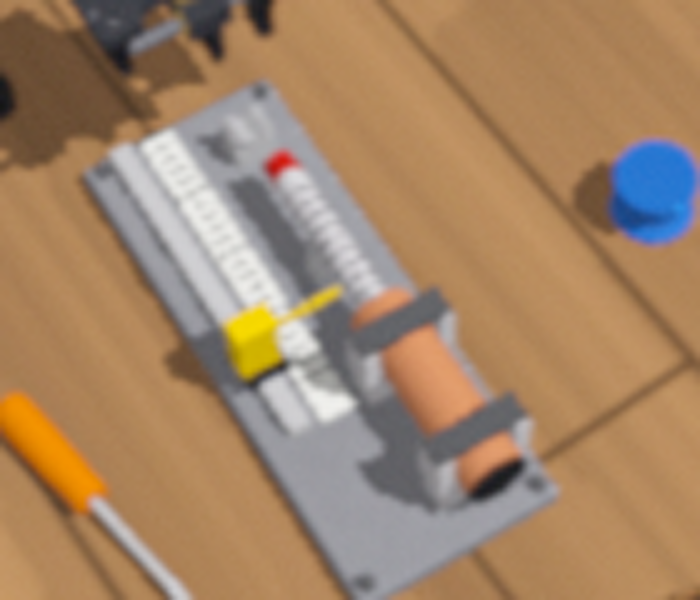

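The wrist view shows the rod with its red end edge at (285,150). The rear V-block at (285,200) is now free. The scene view shows the rod in the tube and the cursor still at the tube end.

Run:
```python
from h import *
d=load('wrist'); print('cam',-d['R'].T@d['t'])
hsv=cv2.cvtColor(d['frame'],cv2.COLOR_RGB2HSV); r=((hsv[:,:,0]<6)|(hsv[:,:,0]>174))&(hsv[:,:,1]>150)
for u in (275,280,285,290,295):
    v=np.where(r[100:170,u])[0]+100; e=v.max(); print(u,v.min(),e,d['frame'][e-3:e+3,u,0],onplane(d,u,e+.5,.065).round(4),depthpt(d,u,e-1).round(4))
```

```text
cam [ 0.57744931 -0.02675579  0.29531078]
275 125 150 [195 195 196 191 145 148] [ 0.5711 -0.0689  0.065 ] [ 0.5712 -0.068   0.0646]
280 125 150 [198 198 199 201 161 147] [ 0.5742 -0.0691  0.065 ] [ 0.5743 -0.0681  0.0651]
285 125 150 [195 195 195 197 163 147] [ 0.5773 -0.0693  0.065 ] [ 0.5773 -0.0681  0.0665]
290 125 150 [184 183 184 188 117  91] [ 0.5804 -0.0695  0.065 ] [ 0.5804 -0.0684  0.0657]
295 125 149 [164 163 163 166 138  93] [ 0.5835 -0.0691  0.065 ] [ 0.5835 -0.0683  0.064 ]
```

The tail is at (0.5773, -0.0693), and the finger contact gave -0.0697, so they agree. Next I turn the gripper to pinch the cursor across its y.

Request:
step_arm --rows '[[[0,0,7],[0,0,-2],60],[[0,0,7],[0,0,-2],60],[[0,0,7],[0,0,-2],60],[[0,0,7],[0,0,0],60],[[0,0,7],[0,0,0],60],[[0,0,7],[0,0,0],60],[[0,0,7],[0,0,0],60],[[0,0,7],[0,0,0],60],[[0,0,7],[0,0,0],60],[[0,0,7],[0,0,0],60],[[0,0,7],[0,0,0],60],[[0,0,7],[0,0,0],60]]'

```text
time: 17.33
position: [0.5617, -0.1022, 0.1297]
tool_rot: [3.134, 0.011, -0.052]
ft_force: [-0.4, 0.7, -0.0]
grip_width: 0.688
```

Run:
```python
from h import *
plan((.6557,.0265,.14,-3.25))
```

```text
t 17.33 pos [ 0.5617 -0.1022  0.1297] yawx 0.38 F [-0.39  0.69 -0.02] g 59.8 q [ 0.44  0.27 -0.37  1.74  0.11  1.18 -1.52]
 shift_tool mm [  94.5 -127.9  -14.3]  turn deg [0.44 1.89 3.64]
```

Request:
step_arm --rows '[[[0.4,1.9,3.6],[0,0,-10],60],[[0,0,0],[25,-31,-4],60],[[0,0,0],[25,-31,0],60],[[0,0,0],[25,-31,0],60],[[0,0,0],[20,-26,0],60],[[0,0,0],[0,0,0],60],[[0,0,0],[0,0,0],60]]'

```text
time: 17.92
position: [0.6596, 0.0156, 0.1292]
tool_rot: [-3.137, 0.107, 0.032]
ft_force: [-0.1, -0.9, -0.1]
grip_width: 0.691
```

Run:
```python
from h import *
d=cap('wrist'); save(d,'w19.png'); plan((.6557,.0265,.06,-3.25))
```

```text
t 17.97 pos [0.6592 0.0165 0.129 ] yawx -3.85 F [-0.34  0.8  -0.37] g 60.1 q [ 0.24  0.45 -0.4   1.52  0.17  1.23 -1.82]
 shift_tool mm [-2.7 -9.5 69.1]  turn deg [-0.19  1.21 -0.6 ]
```

View pics/w19.png

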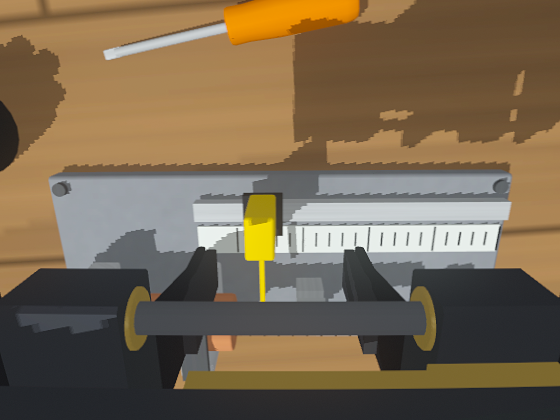

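The wrist view shows the yellow block between the fingers at u 246–276, v 195–258, about 20 px left of the finger centre (u≈280). I'll measure it by depth.

Run:
```python
from h import *
d=load('wrist'); hsv=cv2.cvtColor(d['frame'],cv2.COLOR_RGB2HSV)
m=(hsv[:,:,0]>20)&(hsv[:,:,0]<35)&(hsv[:,:,1]>150); m[:190]=0; m[262:]=0; m[:,:235]=0; m[:,290:]=0
v,u=np.where(m); P=np.array([depthpt(d,a,b) for a,b in zip(u,v)]); t=P[(P[:,2]>.074)&(P[:,2]<.09)]
a=np.radians(-3.25); X=np.array([np.cos(a),np.sin(a)]); Y=np.array([-X[1],X[0]])
print(len(t),'top z',np.median(t[:,2]),'x',np.percentile(t[:,:2]@X,[1,99]),'y',np.percentile(t[:,:2]@Y,[1,99]))
cx=np.mean(np.percentile(t[:,:2]@X,[1,99])); cy=np.mean(np.percentile(t[:,:2]@Y,[1,99])); c=cx*X+cy*Y; print('centre',c)
plan((c[0],c[1],.057,-3.25))
tail=np.array([.5773,-.0693]); print('tail gauge-y minus cursor', (tail-c)@Y)
```

```text
1383 top z 0.0799961174574251 x [0.64109026 0.66838578] y [0.05560354 0.07304456]
centre [0.6573317  0.02710167]
t 17.97 pos [0.6592 0.0165 0.129 ] yawx -3.85 F [-0.34  0.8  -0.37] g 60.1 q [ 0.24  0.45 -0.4   1.52  0.17  1.23 -1.82]
 shift_tool mm [ -1.  -10.2  72. ]  turn deg [-0.19  1.21 -0.6 ]
tail gauge-y minus cursor -0.10078384928531668
```

Request:
step_arm --rows '[[[0,1.2,-0.6],[-2,-10,15],60],[[0,0,0],[0,0,20],60],[[0,0,0],[0,0,20],60],[[0,0,0],[0,0,14],60],[[0,0,0],[0,0,0],60],[[0,0,0],[0,0,0],60]]'

```text
time: 18.47
position: [0.6525, 0.0218, 0.0544]
tool_rot: [-3.14, 0.095, 0.008]
ft_force: [0.8, 0.6, 0.6]
grip_width: 0.689
```

Run:
```python
from h import *
d=cap('wrist'); save(d,'w20.png'); plan((.6573,.0271,.057,-3.25))
```

```text
t 18.52 pos [0.6523 0.0215 0.0543] yawx -3.49 F [-0.65 -0.05 -1.22] g 59.9 q [ 0.23  0.49 -0.39  1.61  0.21  1.08 -1.85]
 shift_tool mm [ 4.7 -5.9 -2.7]  turn deg [-0.    0.33 -0.24]
```

View pics/w20.png

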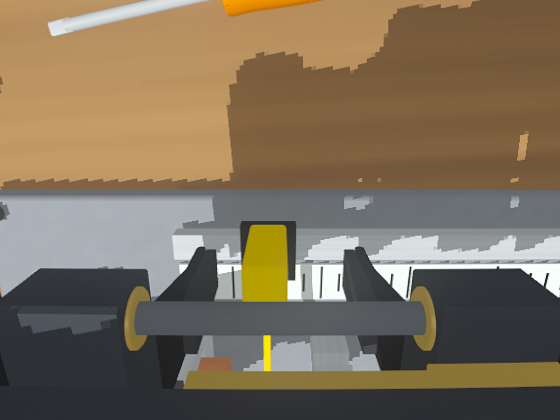

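The block (u≈268) is between the fingers. I'll centre on it and pinch.

Request:
step_arm --rows '[[[0,0,0],[5,-6,-2],60],[[0,0,0],[0,0,0],30],[[0,0,0],[0,0,0],30],[[0,0,0],[0,0,0],30],[[0,0,0],[0,0,0],30],[[0,0,0],[0,0,0],30],[[0,0,0],[0,0,0],30]]' --grip_force 15

```text
time: 19.1
position: [0.6613, 0.0267, 0.062]
tool_rot: [-3.14, 0.099, -0.004]
ft_force: [0.7, 0.6, -0.1]
grip_width: 0.372
```

Run:
```python
from h import *
plan((.6573,.0271,.057,-3.25))
```

```text
t 19.1 pos [0.6613 0.0267 0.062 ] yawx -3.6 F [ 0.74  0.63 -0.08] g 32.4 q [ 0.22  0.5  -0.39  1.59  0.21  1.09 -1.86]
 shift_tool mm [-4.  -0.1  5. ]  turn deg [-0.02 -0.14 -0.35]
```

Request:
step_arm --rows '[[[0,0,0],[-4,0,4],30],[[0,0,0],[0,0,0],10],[[0,0,0],[0,0,0],10],[[0,0,0],[0,0,0],10],[[0,0,0],[0,0,0],10],[[0,0,0],[0,0,0],10]]'

```text
time: 19.6
position: [0.6566, 0.0271, 0.0576]
tool_rot: [-3.14, 0.098, -0.003]
ft_force: [0.4, -0.4, 0.6]
grip_width: 0.206
```

Run:
```python
from h import *
plan((.6573,.0271,.057,-3.25))
M,p=M_(); a=np.radians(-3.25); Y=np.array([-np.sin(a),np.cos(a)])
print('dist along gauge y to tail', (np.array([.5773,-.0693])-p[:2])@Y)
t=np.array([.5773,-.0693])+.072*np.array([np.cos(a),np.sin(a)]); plan((t[0],t[1],p[2],-3.25))
```

```text
t 19.6 pos [0.6566 0.0271 0.0576] yawx -3.58 F [ 0.37 -0.38  0.58] g 17.9 q [ 0.22  0.49 -0.39  1.61  0.21  1.08 -1.86]
 shift_tool mm [0.7 0.  0.6]  turn deg [-0.02 -0.13 -0.33]
dist along gauge y to tail -0.10078879171074172
t 19.6 pos [0.6566 0.0271 0.0576] yawx -3.58 F [ 0.37 -0.38  0.58] g 17.9 q [ 0.22  0.49 -0.39  1.61  0.21  1.08 -1.86]
 shift_tool mm [ -1.1 100.8  -0. ]  turn deg [-0.02 -0.13 -0.33]
```

Request:
step_arm --rows '[[[0,0,-0.3],[0,9,0],10],[[0,0,0],[0,9,0],10],[[0,0,0],[0,9,0],10],[[0,0,0],[0,9,0],10],[[0,0,0],[0,9,0],10],[[0,0,0],[0,9,0],10]]'

```text
time: 20.1
position: [0.6533, -0.0266, 0.0576]
tool_rot: [-3.135, 0.085, -0.004]
ft_force: [-0.1, 1.0, 0.8]
grip_width: 0.202
```

```bash
cat >> h.py <<'E'
def cur():
    M,p=M_(); a=np.radians(-3.25); t=np.array([.5773,-.0693])+.072*np.array([np.cos(a),np.sin(a)]); plan((t[0],t[1],.0576,-3.25))
E
python3 -c "
from h import *
cur()"
```

```text
t 20.1 pos [ 0.6533 -0.0266  0.0576] yawx -3.11 F [-0.11  1.02  0.79] g 17.6 q [ 0.3   0.49 -0.38  1.62  0.19  1.07 -1.76]
 shift_tool mm [-1.6 46.9 -0.3]  turn deg [-0.32 -0.13  0.14]
```

Request:
step_arm --rows '[[[0,0,0],[0,9,0],10],[[0,0,0],[0,9,0],10],[[0,0,0],[0,9,0],10],[[0,0,0],[0,9,0],10],[[0,0,0],[0,7,0],10],[[0,0,0],[0,0,0],10]]'

```text
time: 20.6
position: [0.65, -0.0797, 0.0576]
tool_rot: [-3.137, 0.093, -0.003]
ft_force: [0.4, 0.9, 0.1]
grip_width: 0.205
```

```bash
python3 -c "
from h import *
cur()"
```

```text
t 20.6 pos [ 0.65   -0.0797  0.0576] yawx -3.41 F [0.37 0.91 0.13] g 17.8 q [ 0.37  0.49 -0.37  1.61  0.19  1.07 -1.68]
 shift_tool mm [-1.2 -6.3 -0. ]  turn deg [-0.17 -0.11 -0.16]
```

Request:
step_arm --rows '[[[0,0,0],[0,-3.5,0],10],[[0,0,0],[0,-1,0],10],[[0,0,0],[0,0,0],10],[[0,0,0],[0,0,0],10]]'

```text
time: 20.93
position: [0.6501, -0.0786, 0.0576]
tool_rot: [3.139, -0.095, 0.003]
ft_force: [-0.2, -1.0, 1.8]
grip_width: 0.202
```

```bash
python3 -c "
from h import *
cur()"
```

```text
t 20.93 pos [ 0.6501 -0.0786  0.0576] yawx -3.48 F [-0.16 -0.98  1.83] g 17.5 q [ 0.36  0.49 -0.37  1.61  0.19  1.08 -1.69]
 shift_tool mm [-1.2 -5.2 -0. ]  turn deg [ 0.08 -0.11 -0.23]
```

Request:
step_arm --rows '[[[0,0,0],[0,-6,0],10],[[0,0,0],[0,0,0],10]]'

```text
time: 21.1
position: [0.6505, -0.0723, 0.0575]
tool_rot: [3.138, -0.095, 0.003]
ft_force: [0.1, 1.8, 1.5]
grip_width: 0.206
```

```bash
python3 -c "
from h import *
cur()"
```

```text
t 21.1 pos [ 0.6505 -0.0723  0.0575] yawx -3.47 F [0.13 1.82 1.45] g 17.9 q [ 0.35  0.49 -0.37  1.62  0.19  1.08 -1.7 ]
 shift_tool mm [-1.2  1.1 -0.1]  turn deg [ 0.11 -0.11 -0.22]
```

Within 1.1 mm by my numbers. I'll let go, lift, and check by camera.

Request:
step_arm --rows '[[[0,0,0],[0,0,0],10],[[0,0,0],[0,0,0],30],[[0,0,0],[0,0,0],50],[[0,0,0],[0,0,0],50],[[0,0,0],[0,0,0],50],[[0,0,0],[0,0,0],50],[[0,0,0],[0,0,-20],50],[[0,0,0],[0,0,-30],50],[[0,0,0],[0,0,-30],50],[[0,0,0],[0,0,0],50]]'

```text
time: 21.93
position: [0.6481, -0.0682, 0.1367]
tool_rot: [-3.139, 0.088, 0.009]
ft_force: [1.3, 0.0, 0.9]
grip_width: 0.573
```

Run:
```python
from h import *
d=cap('wrist'); save(d,'w21.png'); plan((.60,-.16,.2,-3.25))
s=cap('scene'); save(s,'s21.png',(200,180,340,300),5)
```

```text
t 21.98 pos [ 0.6468 -0.0682  0.1341] yawx -3.21 F [-0.11  0.66 -0.61] g 49.5 q [ 0.36  0.41 -0.38  1.55  0.16  1.22 -1.67]
 shift_tool mm [-42.2  94.1 -65.7]  turn deg [-0.1   0.51  0.04]
```

View pics/w21.png

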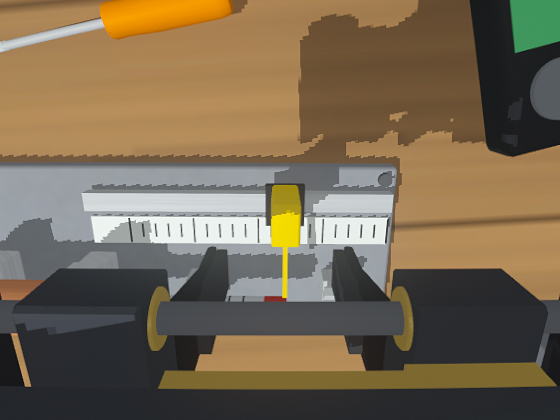

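View pics/s21.png

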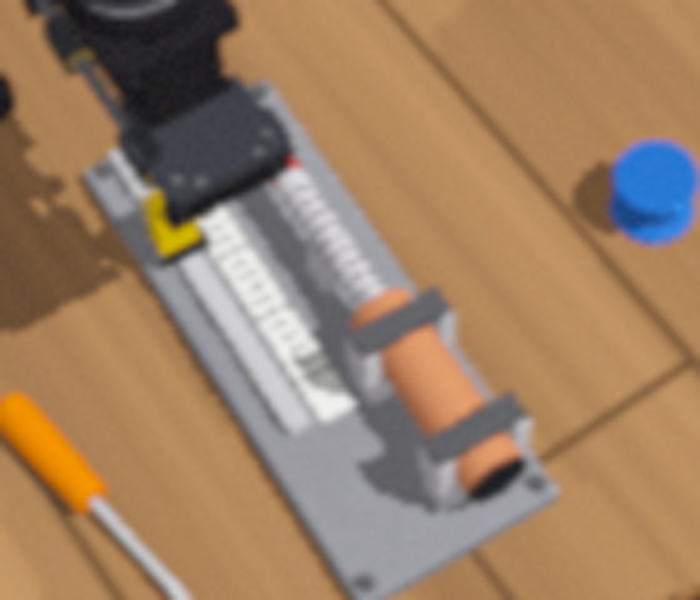

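The pointer (u≈285) is right at the red end's edge (u≈286), but the gripper bar hides most of it. I'll back away towards the base for a clear look.

Request:
step_arm --rows '[[[0,0,0],[-15,0,-20],50],[[0,0,0],[-20,0,-20],50],[[0,0,0],[-20,0,-15],50],[[0,0,0],[-10,0,0],50],[[0,0,0],[0,0,0],50],[[0,0,0],[0,0,0],50]]'

```text
time: 22.53
position: [0.5749, -0.0647, 0.1811]
tool_rot: [-3.136, 0.089, 0.04]
ft_force: [-0.2, -0.7, -0.0]
grip_width: 0.576
```

Run:
```python
from h import *
d=cap('wrist'); save(d,'w22.png'); save(d,'w22c.png',(230,140,350,230),6); plan()
```

```text
t 22.58 pos [ 0.5747 -0.0647  0.1807] yawx -3.23 F [ 0.07 -0.03  0.38] g 49.7 q [ 0.41  0.24 -0.4   1.67  0.09  1.28 -1.63]
```

View pics/w22.png

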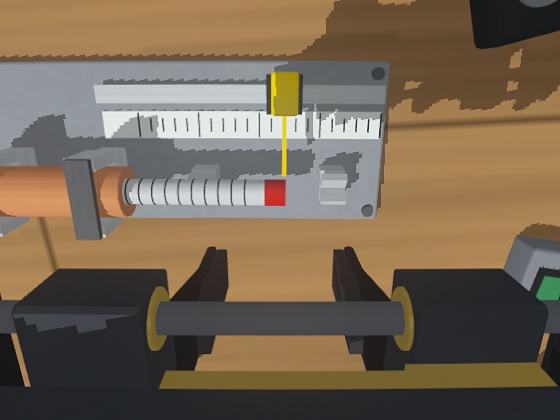

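Run:
```python
from h import *
d=load('wrist'); f=d['frame'].astype(int); hsv=cv2.cvtColor(d['frame'],cv2.COLOR_RGB2HSV)
a=np.radians(-3.25); X=np.array([np.cos(a),np.sin(a)]); Y=np.array([-X[1],X[0]])
red=((hsv[:,:,0]<6)|(hsv[:,:,0]>174))&(hsv[:,:,1]>150)
for v in (183,188,192,196,202):
    u=np.where(red[v,250:300])[0]+250; print('red',v,u.min(),u.max(),'gauge y at z.065,.055',(onplane(d,u.max()+.5,v,.065)[:2]@Y).round(4),(onplane(d,u.max()+.5,v,.055)[:2]@Y).round(4))
yel=(hsv[:,:,0]>20)&(hsv[:,:,0]<35)&(hsv[:,:,1]>120)
for v in (125,140,155,165,172):
    u=np.where(yel[v,270:300])[0]+270; print('ptr',v,u.min(),u.max(),((onplane(d,u.mean(),v,.0615)[:2])@Y).round(4))
print('rings/tail-end depth', depthpt(d,280,192))
```

```text
red 183 265 284 gauge y at z.065,.055 -0.036 -0.0361
red 188 265 284 gauge y at z.065,.055 -0.036 -0.0361
red 192 265 284 gauge y at z.065,.055 -0.036 -0.0361
red 196 265 284 gauge y at z.065,.055 -0.036 -0.0362
red 202 265 284 gauge y at z.065,.055 -0.0361 -0.0362
ptr 125 283 285 -0.0355
ptr 140 282 285 -0.0352
ptr 155 282 285 -0.0352
ptr 165 282 285 -0.0352
ptr 172 282 285 -0.0352
rings/tail-end depth [ 0.58019951 -0.06567131  0.0656395 ]
```

View pics/w22c.png

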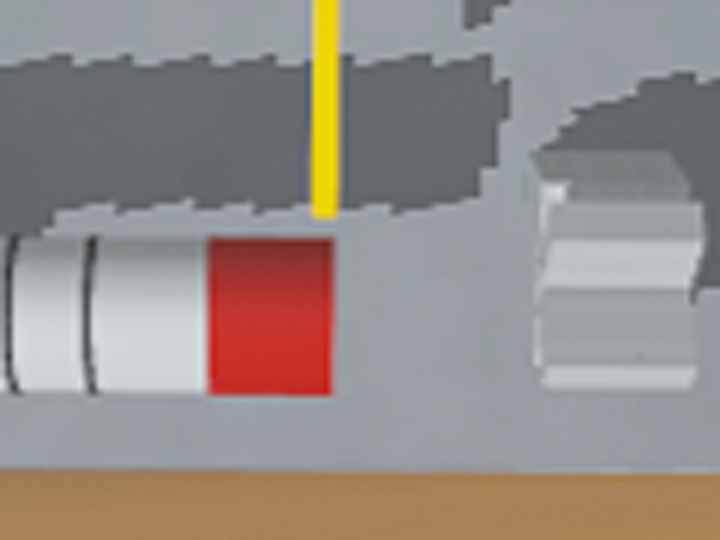

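The pointer is at gauge-wise y -0.0352 and the rod's end face at -0.0360, so they are level within 1 mm. Next is the log button.

Request:
step_arm --rows '[[[0,0,0],[-11,31,0],30],[[0,0,0],[-11,31,0],0],[[0,0,0],[-11,31,0],0],[[0,0,0],[-11,31,0],0],[[0,0,0],[-11,31,0],0],[[0,0,0],[-11,31,0],0],[[0,0,0],[-11,31,0],0],[[0,0,0],[-11,31,0],0],[[0,0,0],[0,0,0],0],[[0,0,0],[0,0,0],0]]'

```text
time: 23.42
position: [0.4726, -0.3158, 0.1682]
tool_rot: [-3.126, 0.075, 0.06]
ft_force: [0.7, 1.5, 0.5]
grip_width: 0.009
```

Run:
```python
from h import *
d=cap('wrist'); save(d,'w23.png'); plan()
hsv=cv2.cvtColor(d['frame'],cv2.COLOR_RGB2HSV)
m=cv2.inRange(hsv,(45,150,50),(80,255,255)); k,l,s,c=cv2.connectedComponentsWithStats(m)
for i in range(1,k):
    if s[i,4]>100: print(c[i],s[i],depthpt(d,*c[i]))
```

```text
t 23.47 pos [ 0.4718 -0.3168  0.1679] yawx -2.79 F [-0.78 -2.08 -0.09] g 0.6 q [ 0.74  0.23 -0.23  1.7   0.06  1.26 -1.12]
[529.13055686 190.15114647] [ 496  160   64   61 2137] [ 0.46475068 -0.51153971  0.03747596]
[361.17824968 227.66023166] [ 339  206   46   44 1554] [ 0.44726574 -0.37540677  0.05778042]
[278.31343284 368.05970149] [265 364  30   7 134] [ 0.29624855 -0.30511658  0.03638828]
```

View pics/w23.png

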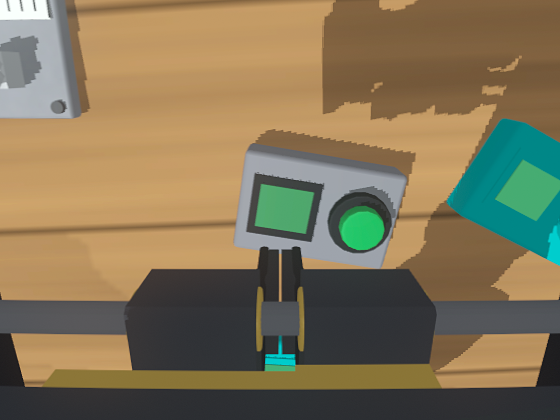

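The grey console has its display at (285,207) and the green button at (361,228). The turquoise one at right is a look-alike.

Run:
```python
from h import *
d=load('wrist'); P=np.array([depthpt(d,u,v) for u in range(345,378) for v in range(214,246)]); print(np.percentile(P[:,2],[5,25,50,75,95]))
q=P[P[:,2]>np.median(P[:,2])-.004]; print((q[:,:2].min(0)+q[:,:2].max(0))/2,np.ptp(q[:,:2],axis=0))
z=np.median(P[:,2]); c=onplane(d,361,228,z); print(c)
plan((c[0],c[1],z+.03,-3))
```

```text
[0.05586475 0.05674696 0.05718304 0.05765697 0.05832843]
[ 0.49612067 -0.35546837] [0.12896261 0.06557283]
[ 0.44673379 -0.37539956  0.05718304]
t 23.47 pos [ 0.4718 -0.3168  0.1679] yawx -2.79 F [-0.78 -2.08 -0.09] g 0.6 q [ 0.74  0.23 -0.23  1.7   0.06  1.26 -1.12]
 shift_tool mm [-18.9  60.8  80.8]  turn deg [-0.69  2.27  0.2 ]
```

Request:
step_arm --rows '[[[0,0,0],[-9,30,0],0],[[-0.7,2.2,0],[-9,30,0],0],[[0,0,0],[0,0,25],0],[[0,0,0],[0,0,25],0],[[0,0,0],[0,0,20],0],[[0,0,0],[0,0,0],0],[[0,0,0],[0,0,0],0]]'

```text
time: 24.05
position: [0.4576, -0.372, 0.0927]
tool_rot: [-3.138, 0.057, -0.002]
ft_force: [-0.1, -0.3, 0.5]
grip_width: 0.003
```

Run:
```python
from h import *
d=cap('wrist'); save(d,'w24.png'); plan((.4467,-.3754,.067,-3))
```

```text
t 24.1 pos [ 0.4574 -0.3715  0.0925] yawx -2.05 F [-0.22  0.21 -0.94] g 0.4 q [ 0.8   0.31 -0.19  1.76  0.06  1.08 -1.02]
 shift_tool mm [-10.6   4.4  25.5]  turn deg [-0.19 -0.05  0.95]
```

View pics/w24.png

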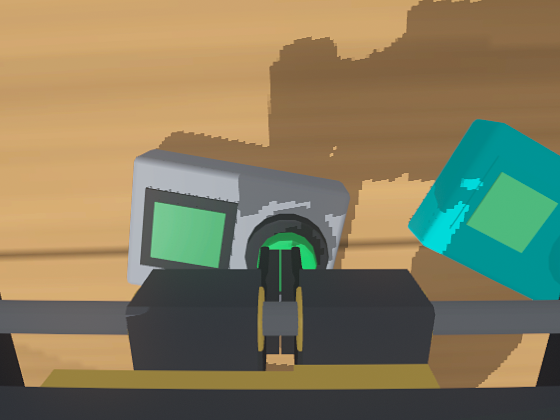

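The fingers are over the green button (u≈285, v≈250) and need 11 mm back plus the descent.

Request:
step_arm --rows '[[[0,0,0.9],[-10,4,6],0],[[0,0,0],[0,0,10],0],[[0,0,0],[0,0,5],0],[[0,0,0],[0,0,0],0],[[0,0,0],[0,0,0],0]]'

```text
time: 24.52
position: [0.4497, -0.3753, 0.0735]
tool_rot: [3.14, -0.078, 0.009]
ft_force: [0.5, 0.4, 0.2]
grip_width: 0.003
```

Run:
```python
from h import *
plan((.4467,-.3754,.065,-3))
```

```text
t 24.52 pos [ 0.4497 -0.3753  0.0735] yawx -2.86 F [0.53 0.35 0.23] g 0.3 q [ 0.81  0.32 -0.18  1.79  0.06  1.04 -1.02]
 shift_tool mm [-3.1  0.2  8.5]  turn deg [ 0.   -0.34  0.14]
```

Now press in small steps, watching the force.

Request:
step_arm --rows '[[[0,0,0],[-2,0,5],0],[[0,0,0],[0,0,4],0],[[0,0,0],[0,0,4],0],[[0,0,0],[0,0,4],0]]'

```text
time: 24.85
position: [0.4489, -0.376, 0.058]
tool_rot: [3.138, -0.078, 0.014]
ft_force: [-4.6, 4.2, 29.1]
grip_width: 0.005
```

Run:
```python
from h import *
plan()
```

```text
t 24.85 pos [ 0.4489 -0.376   0.058 ] yawx -2.86 F [-4.57  4.24 29.06] g 0.5 q [ 0.81  0.33 -0.18  1.81  0.07  1.   -1.02]
```

At 29 N and 7 mm below first contact, the button is fully down. I'll hold briefly, then release.

Request:
step_arm --rows '[[[0,0,0],[0,0,3],0],[[0,0,0],[0,0,3],0]]'

```text
time: 25.02
position: [0.4489, -0.3761, 0.0581]
tool_rot: [3.138, -0.079, 0.011]
ft_force: [-7.7, 6.4, 22.5]
grip_width: 0.007
```

Request:
step_arm --rows '[[[0,0,0],[0,0,-8],0],[[0,0,0],[0,0,-20],0],[[0,0,0],[0,0,-25],0],[[0,0,0],[0,0,-30],0],[[0,0,0],[0,0,-20],0],[[0,0,0],[0,0,0],0],[[0,0,0],[0,0,0],0],[[0,0,0],[0,0,0],0]]'

```text
time: 25.68
position: [0.4491, -0.3759, 0.165]
tool_rot: [3.137, -0.077, 0.013]
ft_force: [0.9, -0.1, -0.5]
grip_width: 0.006
```

Run:
```python
from h import *
plan()
d=cap('wrist'); save(d,'w25.png')
s=cap('scene'); save(s,'s25.png',(200,120,340,300),3.3)
hsv=cv2.cvtColor(d['frame'],cv2.COLOR_RGB2HSV)
m=cv2.inRange(hsv,(55,200,100),(70,255,255)); k,l,st,c=cv2.connectedComponentsWithStats(m)
i=[j for j in range(1,k) if st[j,4]>200]
for j in i:
    v,u=np.where(l==j); print(c[j].round(),st[j,4],np.median([depthpt(d,a,b)[2] for a,b in zip(u,v)]))
```

```text
t 25.68 pos [ 0.4491 -0.3759  0.165 ] yawx -2.82 F [ 0.94 -0.06 -0.45] g 0.6 q [ 0.82  0.23 -0.19  1.71  0.04  1.2  -1.  ]
```

View pics/s25.png

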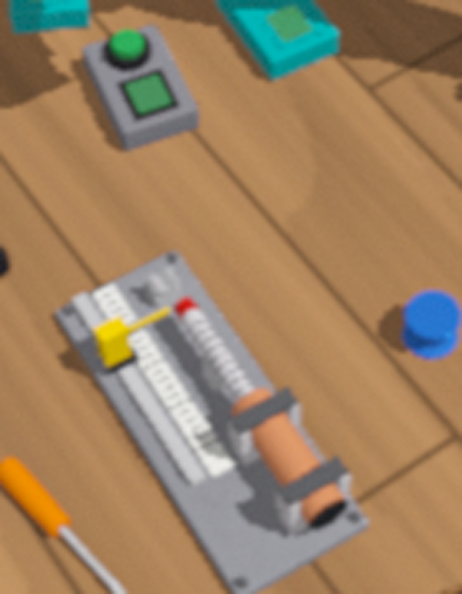

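View pics/w25.png

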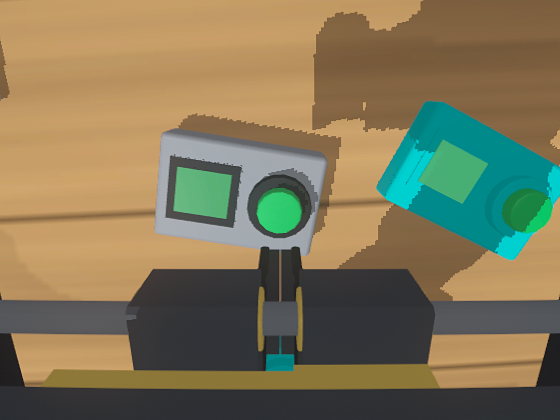

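The button is up again with the arm clear, and the pointer and rod are unchanged in the scene view. Handing in.

Run:
```python
from h import *
print(order.close_job())
```

```text
the job is handed in; nothing more can be done
None
```

I completed every step and handed the job in at about 26 s of the 66 s allowed; no verdict comes back.

**What I did:** I laid the silver rod on the gauge's V-blocks, nose about 15 mm short of the mouth, and let go. Then I pushed its red end until it bottomed, slid the cursor to the red end, and pressed and released the green button on the grey console.

**What the last checks showed:**
- **Rod seated:** its top measured about 0.065 m high along the part seen, so it lay level on the bore axis.
- **Rod bottomed:** further pushing at about 8–14 N did not move it. Its depth is about 58 mm, within the 55 to 100 mm range. The red end was at y -0.0693 m by camera and -0.0697 m from the finger contact.
- **Cursor:** after letting go, the close wrist picture put the pointer within about 1 mm of the red end face. I did not measure it again after pressing the button; the final scene view showed rod and cursor unchanged.
- **Button:** it stopped hard at 22–29 N, 7 mm below its measured top. The last wrist picture shows it up again, but my height check on it returned nothing, so "up" is judged by eye only.

**Disagreements and slips:**
- **Camera mismatch:** the top camera placed things up to about 9 mm off from the wrist camera in y, so I worked from the wrist camera.
- **Cursor overshoot:** the cursor first went about 6 mm too far, and I brought it back before letting go.
- **Bystanders:** I did not measure their final positions, but I steered clear of them and noticed no contact.

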